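Find a blower wheel's heavy side and hold it down

TASK

Find the hidden heavy side of the black blower wheel on the balancing stand: turn the wheel by hand until its heavy side is well up off the bottom, let go and let it sink to rest; the bearing drags, so it stops short of the true place on whichever side it comes from, and trying both sides tells where the middle is. Then grip the upper part of the wheel's rim between the fingers and finish while holding the wheel still like that, heavy side straight down. Leave the other things on the mat where they are.

Things in the scene. Friction and masses are not known exactly. Their poses are not given: they have to be found in the camera images.
- stand: Fixed grey balancing stand, origin under its base plate (130 x 110 x 14 mm, on a 4 mm mat). x along the level spindle, from post to the wheel's open face, roughly away from the robot; z up. The post (24 mm thick, 34 mm wide, centre 46 mm behind the origin) holds the spindle 125 mm above the origin; bearing top at 141 mm. Nothing stands on the wheel's open side.
- wheel_center (a point): Centre of the wheel, on the spindle axis, 129 mm above the table; axes as the stand's. Black closed blower wheel: disc 130 mm across, 20 mm thick along x (10 mm each side of this point), its top 194 mm above the table, the post's front 24 mm behind its rear face. The outer 30 mm of both faces is flat and plain: pinch it from above, one finger on each face.
- wheel: The wheel, same origin, turning with it (x the spindle, z from spindle to lug); 0.45 kg, turns endlessly either way. Let go, it sinks in about 2 s until its heavy side is 20 to 28 degrees from straight down, on the side it came from; there bearing drag (0.027 N m) stops it, equally short from left and right. Put nearer than that, it stays; it may start anywhere in that band.
- lug (a point): Outer end of the wheel's only lug, a steel pin 14 mm in diameter standing 12 mm out of the open face, 25 mm from the axis; it shows how the wheel is turned. A boss 20 mm across, 8 mm high, is at the hub. A weight of 0.14 to 0.19 kg, 42 mm off the axis, is hidden in the wheel: each time elsewhere, within 60 degrees either side of the point opposite the lug.
- driver: Bystander: screwdriver 150 mm long lying beside the stand, origin at its underside.
- tweezers: Bystander: steel tweezers 120 mm long lying beside the stand, origin at mid-length.
- tray: Bystander: white four-part tray, 90 x 70 x 22 mm, beyond the stand, origin under its centre.
- flux: Bystander: amber jar 44 mm across, 45 mm high, beyond the stand, origin under its centre.
- module: Bystander: flat grey display module, 70 x 140 x 8 mm, on the mat's left, origin under its centre.
- esd_brush: Bystander: brush 160 mm long on the mat's right, origin at its underside.
- tape: Bystander: roll of tape 64 mm across, 18 mm high, on the mat's right, origin under its centre.

How it is judged:
By the outcome, as a careful person would: the job done as asked, in the order asked, and still so for the second after the job is handed in, while the arm keeps its last pose, push and grip.
It also fails if it takes over 64 s, if anything falls off the work surface, if the arm or the gripper's body presses on something with over 40 N, if the wrist force passes 120 N, or if a joint passes its speed limit or range.

ROBOT

A 6-joint arm with a two-finger parallel gripper is mounted at the origin on the work surface. World frame = base frame: x ahead of the robot, y to its left, z up, the work surface at z = 0. Lengths are in mm, angles in rad, forces in N, time in s.
With the tool pointing down it reaches from about 275 to 1000 mm from the base axis. Payload 8.4 kg.
Tool frame: the origin (TCP) lies midway between the tips of the shut fingers; the grasp point (between the pads) lies 19 mm behind it; z points along the fingers, x is the direction in which the jaws open and shut, and the axes are right-handed (so a half turn about z gives the same grasp; the last joint's range is limited). The gripper opens to 85 mm and grips with 20 to 120 N. Pads are 22 mm wide; open, the fingers measure 114 mm over their backs; the gripper's body (76 mm by 85 mm) begins 54 mm behind the grasp point. The pads swing forward as they close: fully open they stand 13 mm farther back than shut.
Start: joints at [1.214, 0.353, 1.633, -0, 1.155, -0.002], TCP at [217.125, 586.075, 205.981] pointing down, gripper open.
Joint ranges: [-2.63, 2.63], [-0.92, 2.1], [0.06, 2.66], [-1.3, 4.44], [0, 2.69], [-3.02, 3.02]. Speed limits (rad/s): [2.22, 2.22, 2.79, 3.14, 3.14, 3.14].

INTERFACE

Orientations are given as [roll, pitch, yaw] about the fixed x, y, z axes, in that order (R = Rz(yaw) Ry(pitch) Rx(roll)).
In Python, from rig import sense, grab_frame, camera_model, job gives the robot as it stands.
- The arm moves only by the tool arm_command, never from a script. Its argument "plan" is a list of rows, each an object with "translation": the shift along the tool's x, y, z in cm, a list of three; "twist": the turn about the tool's z in rad; "gripper": the opening, from 0 (shut) to 1 (fully open). A call has exactly 5 rows; each row is the pose to reach, as a shift and turn from the pose measured when the call began, along the tool's axes at that moment; what a row does not reach only later rows make up. A row lasts 1/12 s, in which the tool goes at most 41.7 mm and 7.16 degrees, less where a joint would pass 70% of its speed; a pose out of reach is approached as far as the arm can. A call with a gripper value outside its range is refused whole. The fingers move at their own pace and stop on an object; "squeeze" is the grip in N (left out, the last holds). Time passes only in rows, so rows that repeat a pose let the fingers close, or fill a call up. It gives the time, the measured TCP pose, the force and the opening at its end, in the units of the state.
- sense(): the state, without advancing time (a new reading comes with each control period).
- grab_frame(name): name is "side" or "top" or "wrist"; returns the picture (480x640x3 uint8, blue, green, red); there is no depth.
- camera_model(name): a dict with "fx", "fy", "cx", "cy" (pixels), "pose" (4x4, takes a point from camera to world coordinates). Camera axes: x right, y down, z forward; pixel columns grow to the right and rows downward; lengths in mm; the calibration is good to about 2 mm. A picture is of the moment at which its call begins: read the wrist's pose just before it. camera_model takes no time and is no camera call; for the wrist camera it gives the pose at the moment of the call.
- job.sign_off(): hands the job in, once; it reports no verdict.
The state is a dict: "clock": time; "qpos": joint angles; "qvel": joint speeds; "joint_efforts": joint torques, N m; "eef_pos": TCP position; "tcp_rot": TCP orientation; "contact_force": force on the tool from outside, world axes, zero at the start; "wrist_torque": the same for the moment, N m; "opening": opening from 0.0 (shut) to 1.0 (fully open).
Only numpy, scipy, OpenCV 4.12 (cv2) and the standard library are available. Lean on these libraries where they do the work, as an engineer would, in place of code of your own. Each camera call takes 0.05 s, during which the arm holds its last target.

## Working session

There is one attempt and no reset: what is moved stays moved. The work goes in short steps, Python scripts to look and compute and a tool call to move; the robot and the scene stay as the last step left them, time stands still between calls to the robot, and variables do not carry over. Pictures are saved under pics/ and viewed, and the job is handed in when it is done.

Besides the shell and the picture viewer there is one more tool, called after "Request:" as name(argument=value, ...), one argument or row to a line, values as JSON. arm_command: Moves the arm, as the interface text tells. Its arguments: {"type":"object","properties":{"plan":{"type":"array","items":{"type":"object","properties":{"translation":{"type":"array","items":{"type":"number"}},"twist":{"type":"number"},"gripper":{"type":"number"}}}},"squeeze":{"type":"number"}},"required":["plan"]}

```bash
mkdir -p pics; ls; python3 - <<'E'
from rig import sense, grab_frame, camera_model, job
import cv2,numpy as np
np.set_printoptions(precision=3,suppress=True)
for n in ["side","top","wrist"]:
    f=grab_frame(n); cv2.imwrite(f"pics/a_{n}.png",f)
    m=camera_model(n); print(n,m["fx"],m["fy"],m["cx"],m["cy"]); print(np.array(m["pose"]))
s=sense(); print(s)
E
```

```text
pics
side 540.9654393140911 540.9654393140911 318.4272179323453 244.90979701708204
[[ -0.999  -0.034   0.033 535.91 ]
 [ -0.047   0.759  -0.649 580.985]
 [ -0.003  -0.65   -0.76  830.45 ]
 [  0.      0.      0.      1.   ]]
top 530.9848054333087 530.9848054333087 328.85930240548566 241.124532878843
[[   0.068   -0.976    0.206  389.341]
 [  -0.998   -0.066    0.015  -35.387]
 [  -0.001   -0.206   -0.978 1081.814]
 [   0.       0.       0.       1.   ]]
wrist 401.64884481925725 401.64884481925725 322.14394253084777 233.40034328117923
[[  0.348   0.889   0.298 139.931]
 [  0.938  -0.329  -0.113 614.533]
 [ -0.002   0.319  -0.948 371.132]
 [  0.      0.      0.      1.   ]]
{'clock': 0.15, 'qpos': array([ 1.214,  0.354,  1.634, -0.   ,  1.155, -0.002]), 'qvel': array([-0.001, -0.003, -0.002, -0.002,  0.002,  0.001]), 'joint_efforts': array([  0.   , -60.564, -34.233,  -0.   ,   0.006,   0.   ]), 'eef_pos': array([216.985, 585.732, 205.424]), 'tcp_rot': array([3.142, 0.001, 1.216]), 'contact_force': array([0.882, 0.369, 0.219]), 'wrist_torque': array([0.02 , 0.036, 0.005]), 'opening': 1.0046989024642339}
```

View pics/a_side.png

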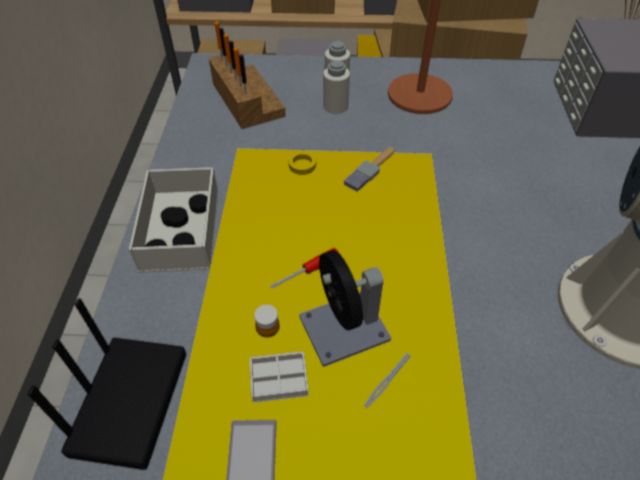

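View pics/a_top.png

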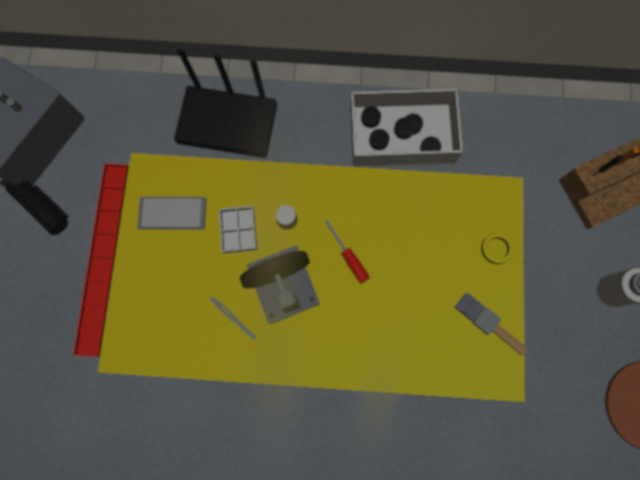

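View pics/a_wrist.png

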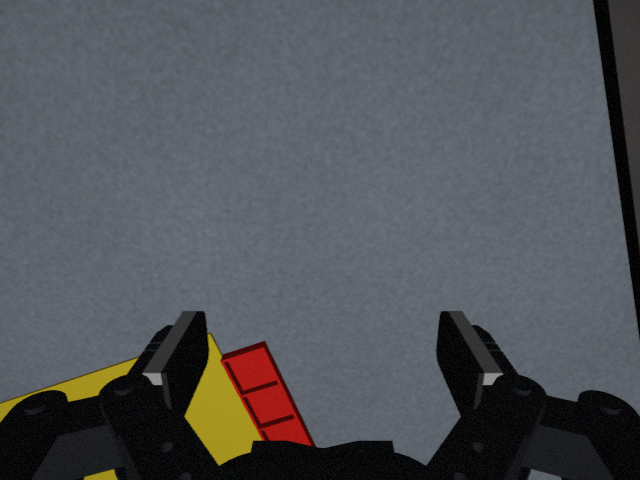

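The side view shows the wheel near (340,290), with its post to the right at (372,297). The top view shows the wheel at (275,268) and the plate spanning (248–318, 250–322). I'll zoom in on both.

```bash
python3 - <<'E'
import cv2
a=cv2.imread('pics/a_side.png')[235:370,270:420]; b=cv2.imread('pics/a_top.png')[225:335,200:350]
cv2.imwrite('pics/z1.png',cv2.convertScaleAbs(cv2.resize(a,None,fx=4,fy=4,interpolation=cv2.INTER_CUBIC),alpha=2))
cv2.imwrite('pics/z2.png',cv2.convertScaleAbs(cv2.resize(b,None,fx=4,fy=4,interpolation=cv2.INTER_CUBIC),alpha=2))
E
```

```text
(no output)
```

View pics/z1.png

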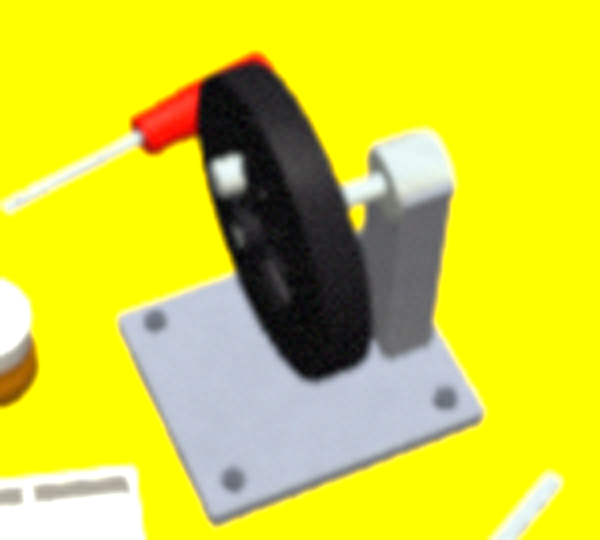

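View pics/z2.png

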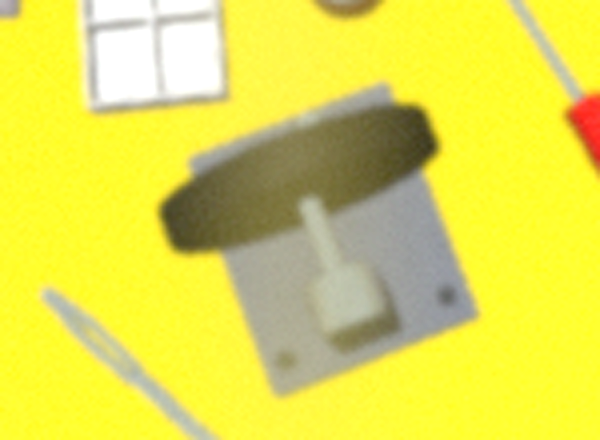

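The side zoom shows the lug at zoom (228,175), plate corners at (483,415), (215,520) and (120,320). The top zoom shows all four plate corners. Next I'll compute the stand pose and lug angle.

```bash
cat > h.py <<'E'
from rig import sense, grab_frame, camera_model, job
import cv2,numpy as np
np.set_printoptions(precision=2,suppress=True)
def ray(m,u,v):
    P=np.array(m["pose"]); d=P[:3,:3]@np.array([(u-m["cx"])/m["fx"],(v-m["cy"])/m["fy"],1]); return P[:3,3],d
def onz(m,u,v,z):
    o,d=ray(m,u,v); return o+d*(z-o[2])/d[2]
def proj(m,p):
    P=np.array(m["pose"]); c=P[:3,:3].T@(np.array(p)-P[:3,3]); return np.array([m["fx"]*c[0]/c[2]+m["cx"],m["fy"]*c[1]/c[2]+m["cy"]])
E
python3 - <<'E'
from h import *
t=camera_model("top"); s=camera_model("side")
T=[onz(t,200+u/4-.4,225+v/4-.4,18) for u,v in [(388,85),(478,318),(278,395),(190,160)]]
S=[onz(s,270+u/4-.4,235+v/4-.4,18) for u,v in [(483,410),(215,516),(120,320)]]
for p in T+S: print(p)
T=np.array(T);print(np.linalg.norm(T-np.roll(T,1,0),axis=1), T.mean(0))
for a,b in [(1,0),(2,3)]:
    d=T[b]-T[a]; print("yaw x",np.degrees(np.arctan2(d[1],d[0])))
for a,b in [(1,2),(0,3)]:
    d=T[b]-T[a]; print("yaw y-90",np.degrees(np.arctan2(d[1],d[0]))-90)
d=S[1]-S[2]; print("S x", np.degrees(np.arctan2(-d[1],-d[0])), np.linalg.norm(d)); d=S[1]-S[0];print(np.degrees(np.arctan2(d[1],d[0]))-90,np.linalg.norm(d))
print((S[0]+S[2])/2)
E
```

```text
[598.93  46.15  18.  ]
[483.63  -8.21  18.  ]
[438.97  88.    18.  ]
[553.48 143.26  18.  ]
[437.48  90.78  18.  ]
[550.74 146.62  18.  ]
[596.97  52.02  18.  ]
[107.22 127.47 106.07 127.14] [518.75  67.3   18.  ]
yaw x 25.24280161248585
yaw x 25.760834497101275
yaw y-90 24.900540346727098
yaw y-90 25.08524604967863
S x -63.953806812103586 105.28725137090649
-63.75728102060221 126.28040877629036
[517.23  71.4   18.  ]
```

```bash
cat >> h.py <<'E'
from scipy.spatial.transform import Rotation as Ro
C=np.array([518.,69.3,129.]); YAW=np.radians(25.4)
xs=np.array([np.cos(YAW),np.sin(YAW),0]); ys=np.array([-np.sin(YAW),np.cos(YAW),0]); zs=np.array([0,0,1.])
def W(a,b,c): return C+a*xs+b*ys+c*zs
def goto(p,yaw=YAW):
    s=sense(); R=Ro.from_euler('xyz',s['tcp_rot']).as_matrix()
    d=R.T@(np.array(p)-s['eef_pos'])/10
    yw=np.arctan2(R[1,0],R[0,0]); tw=-((yaw-yw+np.pi)%(2*np.pi)-np.pi)
    print('clock',round(s['clock'],2),'pos',s['eef_pos'],'rot',s['tcp_rot'],'open',round(s['opening'],2),'F',s['contact_force'])
    print('shift cm',d,'twist',round(tw,3))
E
python3 - <<'E'
from h import *
goto(W(140,-30,100))
s=camera_model("side"); t=camera_model("top")
print("hub rim check side", proj(s,W(10,0,65)),proj(s,W(10,0,-65)),"top",proj(t,W(0,65,0)),proj(t,W(0,-65,0)))
o,d=ray(s,270+222/4,235+176/4)
k=((C+22*xs-o)@xs)/(d@xs); p=o+k*d-C; print("lug", p@ys,p@zs, np.degrees(np.arctan2(-(p@ys),p@zs)))
E
```

```text
clock 0.15 pos [216.99 585.73 205.42] rot [3.14 0.   1.22] open 1.0 F [0.88 0.37 0.22]
shift cm [-30.04  58.09  -2.33] twist 0.773
hub rim check side [341.59 263.85] [339.31 311.92] top [242.67 289.79] [310.06 263.61]
lug -32.144250470337234 -6.073246582298111 100.6991866509187
```

```bash
python3 - <<'E'
from h import *
s=camera_model("side"); t=camera_model("top")
for n,p in dict(post_top=W(-46,0,16),spin_rear=W(-34,0,0),spin_front=W(-10,0,0),wtopf=W(10,0,65),wtopr=W(-10,0,65),l1=W(10,65,0),l2=W(-10,65,0),r1=W(10,-65,0),r2=W(-10,-65,0),bot=W(-10,0,-65)).items():
    print(n,"z1",(proj(s,p)-[270,235])*4,"z2",(proj(t,p)-[200,225])*4)
E
```

```text
post_top z1 [410.66 149.27] z2 [338.92 297.78]
spin_rear z1 [381.05 182.66] z2 [332.48 276.42]
spin_front z1 [327.09 201.31] z2 [313.85 226.99]
wtopf z1 [286.36 115.4 ] z2 [282.93 163.06]
wtopr z1 [334.63  99.33] z2 [299.35 206.69]
l1 z1 [351.61 345.17] z2 [163.22 238.57]
l2 z1 [398.88 327.92] z2 [178.15 279.82]
r1 z1 [217.55 100.02] z2 [432.35 134.28]
r2 z1 [261.48  85.6 ] z2 [448.19 174.7 ]
bot z1 [320.36 292.29] z2 [326.56 244.77]
```

The plate-based model puts the wheel about 10 mm too far back: zoomed top-view ends are about 30 px lower than predicted. I'll shift the estimate provisionally and take a wrist-camera look from the open side.

Request:
arm_command(
  plan=[
    {"translation": [-1.5, 3, -0.6], "twist": 0.1, "gripper": 1},
    {"translation": [-3.3, 6.4, -1.2], "twist": 0.2, "gripper": 1},
    {"translation": [-5.2, 10, -1.8], "twist": 0.32, "gripper": 1},
    {"translation": [-7.1, 13.6, -2.4], "twist": 0.44, "gripper": 1},
    {"translation": [-9, 17.2, -2.4], "twist": 0.55, "gripper": 1},
  ],
)

```text
clock: 0.57
eef_pos: [348.1, 440.6, 230.5]
tcp_rot: [3.141, -0.001, 0.661]
contact_force: [0.3, -0.1, 0.8]
opening: 1.002
```

```bash
sed -i 's/C=np.array(\[518.,69.3,129.\])/C=np.array([527.,73.6,129.])/' h.py; python3 -c "
from h import *
goto(W(140,-30,100))"
```

```text
clock 0.57 pos [348.11 440.57 230.53] rot [ 3.14 -0.    0.66] open 1.0 F [ 0.3  -0.07  0.75]
shift cm [ 4.63 45.9   0.17] twist 0.217
```

Request:
arm_command(
  plan=[
    {"translation": [0.4, 4.1, 0], "twist": 0.05, "gripper": 1},
    {"translation": [0.8, 8.2, 0], "twist": 0.1, "gripper": 1},
    {"translation": [1.2, 12.3, 0], "twist": 0.15, "gripper": 1},
    {"translation": [1.6, 16.4, 0], "twist": 0.2, "gripper": 1},
    {"translation": [2, 20.5, 0], "twist": 0.22, "gripper": 1},
  ],
)

```text
clock: 0.98
eef_pos: [490.7, 289.2, 230.6]
tcp_rot: [3.141, -0.001, 0.438]
contact_force: [0.8, 1.5, 0.2]
opening: 1.002
```

```bash
python3 -c "
from h import *
goto(W(140,-30,100))"
```

```text
clock 0.98 pos [490.69 289.16 230.59] rot [ 3.14 -0.    0.44] open 1.0 F [0.83 1.49 0.17]
shift cm [ 8.17 23.98  0.17] twist -0.006
```

Request:
arm_command(
  plan=[
    {"translation": [1.3, 3.8, 0], "twist": -0.006, "gripper": 1},
    {"translation": [2.6, 7.6, 0], "twist": -0.006, "gripper": 1},
    {"translation": [3.9, 11.4, 0], "twist": -0.006, "gripper": 1},
    {"translation": [5.2, 15.2, 0], "twist": -0.006, "gripper": 1},
    {"translation": [6.5, 19, 0], "twist": -0.006, "gripper": 1},
  ],
)

```text
clock: 1.4
eef_pos: [631.1, 142.8, 230.4]
tcp_rot: [-3.142, -0.0, 0.444]
contact_force: [-0.2, 1.3, -0.2]
opening: 1.004
```

Request:
arm_command(
  plan=[
    {"translation": [1, 2.5, 1.5], "twist": 0, "gripper": 1},
    {"translation": [1.8, 4.5, 3], "twist": 0, "gripper": 1},
    {"translation": [1.8, 5, 4], "twist": 0, "gripper": 1},
    {"translation": [1.8, 5, 4], "twist": 0, "gripper": 1},
    {"translation": [1.8, 5, 4], "twist": 0, "gripper": 1},
  ],
)

```text
clock: 1.82
eef_pos: [667.7, 105.6, 189.6]
tcp_rot: [-3.141, 0.002, 0.443]
contact_force: [-0.2, 0.2, -0.2]
opening: 1.0
```

```bash
cat >> h.py <<'E'
import pickle
def look(tag,cams=("wrist",)):
    out={}
    for n in cams:
        m=camera_model(n); f=grab_frame(n); cv2.imwrite(f"pics/{tag}_{n}.png",f)
        cv2.imwrite(f"pics/{tag}_{n}_b.png",cv2.convertScaleAbs(f,alpha=2.2)); out[n]=m
    pickle.dump(out,open(f"pics/{tag}.pkl","wb"))
    s=sense(); print('clock',round(s['clock'],2),'pos',s['eef_pos'],'rot',s['tcp_rot'])
E
python3 -c "
from h import *
look('b',('wrist','top'))"
```

```text
clock 1.92 pos [668.31 106.46 191.19] rot [-3.14 -0.    0.44]
```

View pics/b_wrist_b.png

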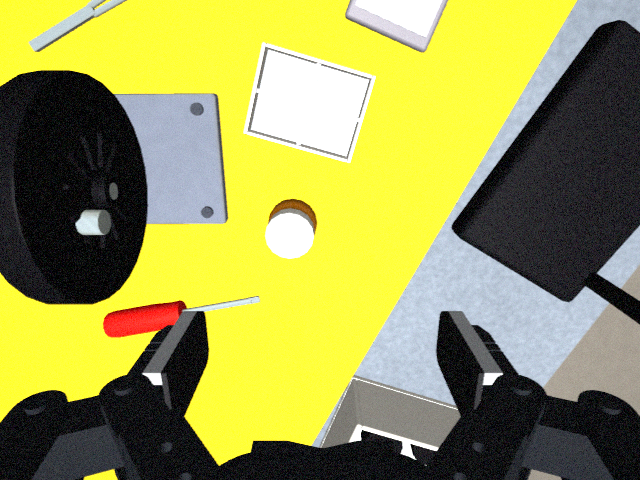

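The wrist view shows the open face clearly: the boss end is at about (113,191), the lug end at about (104,222), and the face outline has its right edge at x≈147. I'll fit the face circle by ray casting.

```bash
cat > fit.py <<'E'
from h import *
from scipy.optimize import least_squares
def outline(f,box):
    g=f.max(axis=2); x0,y0,x1,y1=box
    m=(cv2.GaussianBlur(g,(3,3),0)<28).astype(np.uint8)
    m[:y0]=0;m[y1:]=0;m[:,x1:]=0;m[:,:x0]=0
    m=cv2.morphologyEx(m,cv2.MORPH_OPEN,np.ones((5,5),np.uint8))
    c=max(cv2.findContours(m,cv2.RETR_EXTERNAL,cv2.CHAIN_APPROX_NONE)[0],key=cv2.contourArea)[:,0]
    return c.astype(float)
def castplane(m,P,d,yaw=YAW):
    n=np.array([np.cos(yaw),np.sin(yaw),0]); out=[]
    for u,v in P:
        o,r=ray(m,u,v); out.append(o+r*(d-o@n)/(r@n))
    return np.array(out)
E
python3 - <<'E'
from fit import *
f=cv2.imread('pics/b_wrist.png'); print([f[y,x].tolist() for x,y in [(60,150),(30,150),(180,150),(200,20),(104,222),(140,190),(146,190),(150,190)]])
m=pickle.load(open('pics/b.pkl','rb'))['wrist']
c=outline(f,(0,40,225,315)); print(c.min(0),c.max(0),len(c))
e=c[(c[:,0]>78)]
print(len(e),e[::12].tolist())
for yd in (23,25.4,28):
  yaw=np.radians(yd)
  def res(p):
    Q=castplane(m,e,p[0],yaw); y=np.array([-np.sin(yaw),np.cos(yaw),0]); return np.hypot(Q@y-p[1],Q[:,2]-p[2])-65.3
  n=np.array([np.cos(yaw),np.sin(yaw),0]);y=np.array([-np.sin(yaw),np.cos(yaw),0])
  r=least_squares(res,[C@n+10,C@y,129],loss='soft_l1')
  print(yd,r.x,r.cost,"center",(r.x[0]-10)*n+r.x[1]*y)
E
```

```text
[[10, 5, 4], [0, 0, 0], [95, 85, 81], [27, 132, 151], [39, 41, 39], [9, 7, 4], [2, 8, 5], [94, 86, 79]]
[ 0. 71.] [146. 302.] 613
270 [[79.0, 302.0], [91.0, 302.0], [103.0, 298.0], [114.0, 291.0], [124.0, 280.0], [131.0, 268.0], [137.0, 256.0], [140.0, 244.0], [143.0, 232.0], [145.0, 220.0], [146.0, 208.0], [146.0, 196.0], [145.0, 184.0], [144.0, 172.0], [142.0, 160.0], [139.0, 148.0], [135.0, 136.0], [130.0, 124.0], [124.0, 112.0], [116.0, 100.0], [106.0, 89.0], [96.0, 81.0], [84.0, 75.0]]
23 [ 519.52 -143.28  117.8 ] 153.4957938681977 center [525.    67.19   0.  ]
25.4 [ 514.14 -161.12  120.81] 19.042635469647873 center [524.52  70.69   0.  ]
28 [ 509.19 -179.46  127.68] 131.6723024407431 center [525.01  75.91   0.  ]
```

```bash
python3 - <<'E'
from fit import *
f=cv2.imread('pics/b_wrist.png')
m=pickle.load(open('pics/b.pkl','rb'))['wrist']
c=outline(f,(0,40,225,315)); e=c[(c[:,0]>85)]
bl=(113,191); lu=(104,222)
for zf in (None,129.):
  def res(p):
    yaw=p[3]
    Q=castplane(m,e+[0.5,0],p[0],yaw); y=np.array([-np.sin(yaw),np.cos(yaw),0]); return np.hypot(Q@y-p[1],Q[:,2]-(zf or p[2]))-65
  n=xs;y=ys
  r=least_squares(res,[C@n+10,C@y,129,YAW],loss='soft_l1')
  p=r.x; yaw=p[3]; n=np.array([np.cos(yaw),np.sin(yaw),0]);y=np.array([-np.sin(yaw),np.cos(yaw),0])
  c0=(p[0]-10)*n+p[1]*y+[0,0,zf or p[2]]
  print(p,np.degrees(yaw),r.cost,"center",c0)
  print("boss proj",proj(m,c0+18*n), "center ends",proj(m,c0+10*n))
  q=castplane(m,[lu],p[0]+12,yaw)[0]-c0; print("lug",q@y,q[2],np.degrees(np.arctan2(-(q@y),q[2])))
t=camera_model('top')
E
python3 - <<'E'
import cv2
a=cv2.imread('pics/b_wrist.png')[60:310,0:230]
cv2.imwrite('pics/b_z.png',cv2.convertScaleAbs(cv2.resize(a,None,fx=3.2,fy=2.4,interpolation=cv2.INTER_CUBIC)[:600],alpha=3.5))
E
```

```text
[ 514.84 -161.44  121.66    0.44] 25.462328344334082 18.81206311802323 center [525.21  71.28 121.66]
boss proj [111.59 190.96] center ends [ 98.13 190.98]
lug -12.927999052730327 20.780483720402643 31.886657884009534
[ 515.27 -166.63  129.      0.46] 26.386404319451923 63.93787815420643 center [526.68  75.28 129.  ]
boss proj [109.53 188.15] center ends [ 95.65 188.39]
lug -14.52318562659685 19.175410203185663 37.13977523338225
```

View pics/b_z.png

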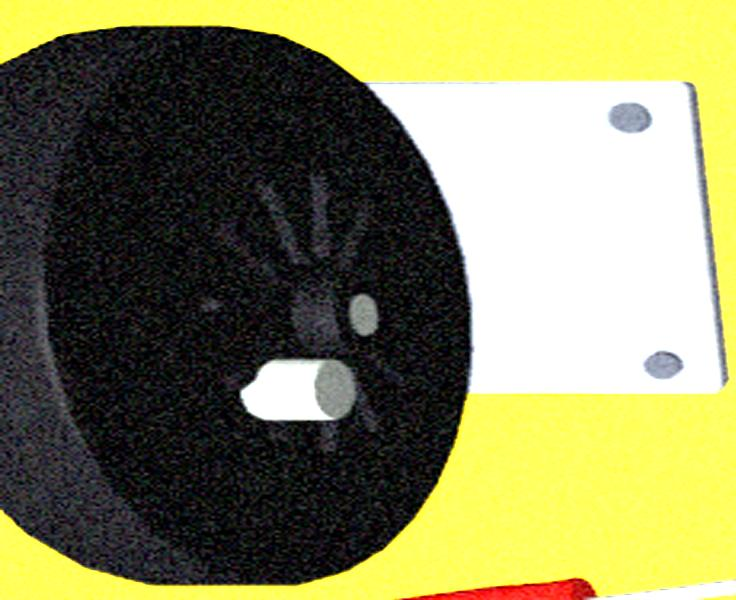

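```bash
python3 - <<'E'
from fit import *
f=cv2.imread('pics/a_top.png'); t=camera_model('top')
g=cv2.GaussianBlur(f,(3,3),0)
# wheel: dark
sub=g[225:335,200:350].max(axis=2); print(sub[44:48,60:110:6])
m=np.zeros(f.shape[:2],np.uint8); m[225:335,200:350]=(sub<55)
m=cv2.morphologyEx(m,cv2.MORPH_OPEN,np.ones((3,3),np.uint8))
c=max(cv2.findContours(m,cv2.RETR_EXTERNAL,cv2.CHAIN_APPROX_NONE)[0],key=cv2.contourArea)
print(cv2.boundingRect(c),cv2.minAreaRect(c),cv2.contourArea(c))
a=np.linspace(0,2*np.pi,120)
for C0,yd in [((526,73.5,129),25.6),((528,72,129),25.6),((531,74,129),25.6),((526.7,75.3,129),26.4)]:
    y=np.radians(yd);n=np.array([np.cos(y),np.sin(y),0]);yy=np.array([-np.sin(y),np.cos(y),0])
    pts=np.array([proj(t,np.array(C0)+h*n+65*(np.cos(k)*yy+np.sin(k)*zs)) for h in(-10,10) for k in a])
    h=cv2.convexHull(pts.astype(np.float32)); print(C0,yd,h[:,0].min(0),h[:,0].max(0),cv2.minAreaRect(h))
E
```

```text
[[ 60  64  65  62  59  53  46  63 133]
 [ 59  64  64  62  59  53  49  72 129]
 [ 59  64  63  62  58  54  55  78 124]
 [ 59  63  63  64  58  54  63  80 119]]
(289, 252, 19, 21) ((298.0, 262.0), (20.0, 18.0), 90.0) 260.0
(526, 73.5, 129) 25.6 [238.44 252.42] [310.07 291.1 ] ((274.07861328125, 271.508056640625), (23.577741622924805, 72.539794921875), 69.1135482788086)
(528, 72, 129) 25.6 [239.39 251.36] [310.97 290.07] ((275.008544921875, 270.46783447265625), (23.649925231933594, 72.4910888671875), 69.12269592285156)
(531, 74, 129) 25.6 [238.45 249.63] [310.   288.37] ((274.0548095703125, 268.75335693359375), (23.88164710998535, 72.4462661743164), 69.14915466308594)
(526.7, 75.3, 129) 26.4 [237.58 251.57] [309.   291.06] ((273.112548828125, 271.0638732910156), (23.710172653198242, 72.53952026367188), 68.33988189697266)
```

```bash
sed -i 's/^C=np.array.*$/C=np.array([529.,73.,129.]); YAW=np.radians(25.6)/' h.py; cat >> h.py <<'E'
def arc(a,r=57.): a=np.radians(a); return W(0,-r*np.sin(a),r*np.cos(a)-19)
E
python3 -c "
from h import *
goto(W(0,44,100));goto(arc(-50))"
```

```text
clock 1.92 pos [668.31 106.46 191.19] rot [-3.14 -0.    0.44] open 1.0 F [-0.66  0.33  0.97]
shift cm [-14.02  -7.37  -3.79] twist -0.002
clock 1.92 pos [668.31 106.46 191.19] rot [-3.14 -0.    0.44] open 1.0 F [-0.66  0.33  0.97]
shift cm [-14.03  -7.33   4.45] twist -0.002
```

Request:
arm_command(
  plan=[
    {"translation": [-2, -1, -3], "twist": 0, "gripper": 1},
    {"translation": [-5, -2.6, -3.8], "twist": 0, "gripper": 1},
    {"translation": [-8.5, -4.5, -3.8], "twist": 0, "gripper": 1},
    {"translation": [-12, -6.3, -3.8], "twist": 0, "gripper": 1},
    {"translation": [-14, -7.4, -3.8], "twist": 0, "gripper": 1},
  ],
)

```text
clock: 2.33
eef_pos: [506.0, 114.0, 230.2]
tcp_rot: [-3.141, -0.001, 0.446]
contact_force: [0.5, 0.7, -0.0]
opening: 1.003
```

```bash
python3 -c "
from h import *
goto(arc(-50)); look('c',('side','wrist'))"
```

```text
clock 2.33 pos [506.04 113.99 230.15] rot [-3.14 -0.    0.45] open 1.0 F [ 0.47  0.69 -0.05]
shift cm [0.29 0.33 8.35] twist -0.001
clock 2.43 pos [506.33 114.11 230.48] rot [-3.14 -0.    0.45]
```

View pics/c_wrist_b.png

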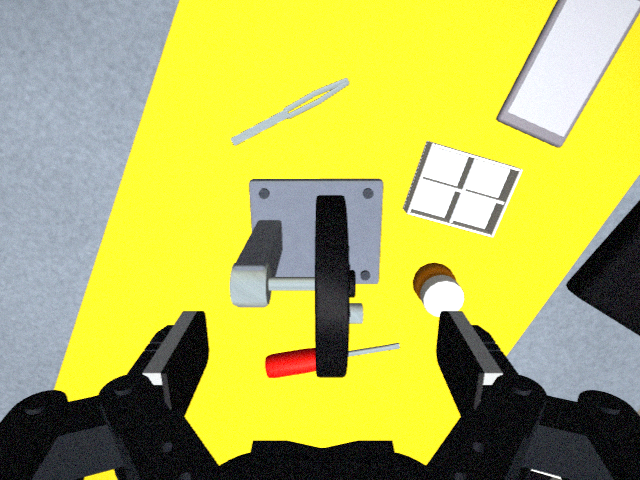

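View pics/c_side_b.png

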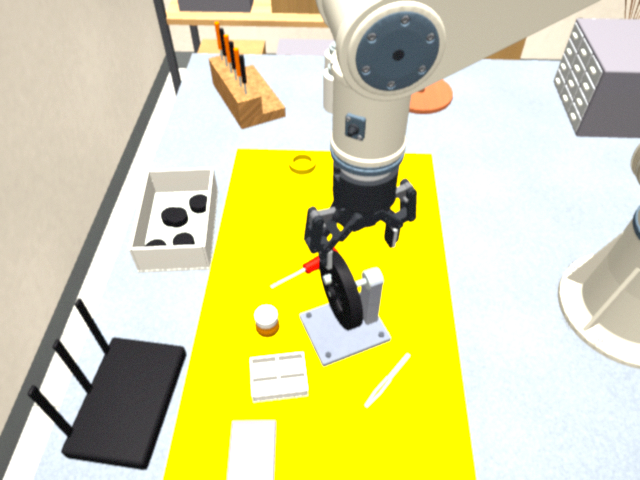

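The wrist view shows the wheel edge-on at columns 315–349, rows 195–378, slightly right of the midpoint between the fingers (322). I'll use the two tangents as a check on the centre.

```bash
python3 - <<'E'
from fit import *
f=cv2.imread('pics/c_wrist.png'); m=pickle.load(open('pics/c.pkl','rb'))['wrist']
g=cv2.GaussianBlur(f,(3,3),0).max(axis=2)
print(g[190:200,332],g[370:384,332]); print(g[230,308:356])
print(m['pose'][:3,3])
P=np.array(m['pose'])
def pl(v):
    o,d=ray(m,331.5,v); return np.array([d@ys,d@zs])/np.hypot(d@ys,d@zs)
for va,vb in [(195.5,377.5)]:
    a,b=pl(va),pl(vb); h=np.arccos(a@b)/2; D=65/np.sin(h); bi=(a+b)/np.linalg.norm(a+b)
    o=P[:3,3]; c=np.array([o@ys,o[2]])+D*bi; print("centre ys,z",c,"expected",C@ys,129, np.degrees(h))
for z in (194,):
  for v in (230,300): 
    q=[ (onz(m,u,v,z)@xs) for u in (315,349)]; print(q, C@xs)
print("tcp tool", sense()['eef_pos']@xs, sense()['eef_pos']@ys)
E
```

```text
[83 83 83 82 70 39 13  7  8  9] [  8   8   9  10   9  11  33  81 124 138 138 138 138 138]
[83 82 82 82 81 79 69 45 19  9  9  9  9  9  9  9 10 10  6  6  9 11 10  7
  7  7  8  9  9  9  9  7  7 10 12  9  6  6 12 36 64 79 82 83 82 83 82 82]
[467.9  188.05 395.86]
centre ys,z [-162.23  126.61] expected -162.73958668867533 129 12.562919536990954
[np.float64(498.97299055953545), np.float64(516.9427701889869)] 508.6116661308499
[np.float64(498.6981093694222), np.float64(517.7798855296404)] 508.6116661308499
tcp tool 505.9339484554467 -115.87144301309931
```

Request:
arm_command(
  plan=[
    {"translation": [0.3, 0.3, 2.5], "twist": 0, "gripper": 0.8},
    {"translation": [0.3, 0.3, 5], "twist": 0, "gripper": 0.6},
    {"translation": [0.3, 0.3, 7], "twist": 0, "gripper": 0.5},
    {"translation": [0.3, 0.3, 8.3], "twist": 0, "gripper": 0.4},
    {"translation": [0.3, 0.3, 8.4], "twist": 0, "gripper": 0.3},
  ],
  squeeze=25,
)

```text
clock: 2.85
eef_pos: [509.6, 113.3, 144.8]
tcp_rot: [-3.14, 0.001, 0.448]
contact_force: [0.5, 0.4, 0.8]
opening: 0.307
```

```bash
python3 -c "
from h import *
goto(arc(-50)); look('d',('side','wrist'))"
```

```text
clock 2.85 pos [509.59 113.27 144.85] rot [-3.14  0.    0.45] open 0.31 F [0.53 0.38 0.78]
shift cm [ 0.01  0.1  -0.18] twist 0.001
clock 2.95 pos [510.94 113.36 147.01] rot [-3.14 -0.    0.45]
```

View pics/d_wrist_b.png

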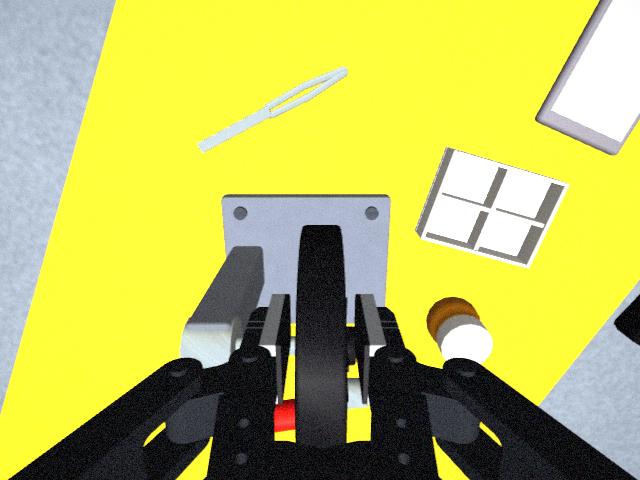

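The wheel sits centred between the fingers, columns 300–344. Closing the gripper.

Request:
arm_command(
  plan=[
    {"translation": [0, 0.1, 0], "twist": 0, "gripper": 0.2},
    {"translation": [0, 0.1, 0], "twist": 0, "gripper": 0.15},
    {"translation": [0, 0.1, 0], "twist": 0, "gripper": 0.1},
    {"translation": [0, 0.1, 0], "twist": 0, "gripper": 0.1},
    {"translation": [0, 0.1, 0], "twist": 0, "gripper": 0.1},
  ],
  squeeze=25,
)

```text
clock: 3.37
eef_pos: [510.1, 112.5, 147.9]
tcp_rot: [-3.14, 0.001, 0.448]
contact_force: [-6.5, -1.2, 0.1]
opening: 0.221
```

```bash
cat >> h.py <<'E'
def strokes(angles,r=57.):
    s=sense(); p=s['eef_pos']; q=p-C; b,c=q@ys,q@zs+19; a0=np.degrees(np.arctan2(-b,c)); print('now ang',a0,'r',np.hypot(b,c),'x',q@xs,'open',s['opening'],'F',s['contact_force'],'t',s['clock'],s['wrist_torque'])
    R=Ro.from_euler('xyz',s['tcp_rot']).as_matrix()
    for a in angles: print(a,R.T@(arc(a,r)-p)/10)
E
python3 -c "
from h import *
strokes([-40,-30,-20,-10,0])"
```

```text
now ang -49.09037106548216 r 57.88217318753572 x 0.020148428567075678 open 0.22077752534377973 F [-6.49 -1.22  0.06] t 3.3667 [-0.14  1.15 -0.09]
-40 [-0.    0.71 -0.58]
-30 [-0.    1.52 -1.15]
-20 [-0.01  2.42 -1.57]
-10 [-0.01  3.38 -1.83]
0 [-0.01  4.37 -1.91]
```

Request:
arm_command(
  plan=[
    {"translation": [0, 0.73, -0.71], "twist": 0, "gripper": 0.1},
    {"translation": [0, 1.66, -1.32], "twist": 0, "gripper": 0.1},
    {"translation": [0, 2.68, -1.75], "twist": 0, "gripper": 0.1},
    {"translation": [0, 3.77, -1.97], "twist": 0, "gripper": 0.1},
    {"translation": [0, 4.78, -1.99], "twist": 0, "gripper": 0.1},
  ],
)

```text
clock: 3.78
eef_pos: [531.0, 68.9, 168.2]
tcp_rot: [-3.139, 0.001, 0.447]
contact_force: [-2.0, 4.1, -6.9]
opening: 0.198
```

```bash
python3 -c "
from h import *
strokes([14,25,36,46,55],57.9)"
```

```text
now ang 4.4960163974671685 r 58.427132850876 x -0.023793928242300366 open 0.19825369307112958 F [-2.04  4.08 -6.89] t 3.7833 [0.76 0.45 0.08]
14 [0.   0.94 0.2 ]
25 [0.   1.99 0.57]
36 [0.   2.95 1.13]
46 [0.   3.71 1.79]
55 [0.   4.29 2.49]
```

Request:
arm_command(
  plan=[
    {"translation": [0, 0.94, 0.15], "twist": 0, "gripper": 0.1},
    {"translation": [0, 1.99, 0.53], "twist": 0, "gripper": 0.1},
    {"translation": [0, 2.95, 1.1], "twist": 0, "gripper": 0.1},
    {"translation": [0, 3.71, 1.77], "twist": 0, "gripper": 0.1},
    {"translation": [0, 4.29, 2.47], "twist": 0, "gripper": 0.1},
  ],
)

```text
clock: 4.2
eef_pos: [554.6, 25.3, 147.9]
tcp_rot: [3.134, -0.005, 0.449]
contact_force: [0.0, -24.4, 25.6]
opening: 0.099
```

```bash
python3 -c "
from h import *
strokes([55]); look('e',('side','wrist'))"
```

```text
now ang 54.96358588203754 r 66.06693159816533 x 2.467901667584333 open 0.09876194292803403 F [  0.03 -24.41  25.56] t 4.2 [-3.97  0.34  0.12]
55 [-0.25 -0.74  0.52]
clock 4.3 pos [554.88  24.51 147.28] rot [ 3.13 -0.01  0.45]
```

View pics/e_wrist_b.png

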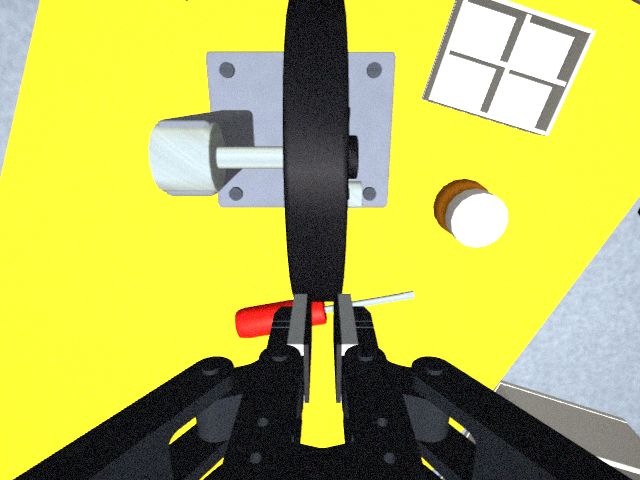

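The fingers slid off the rim. In the view they are closed just outside the wheel's lower edge at (320,300), because the grip was too shallow and light. I'll back off and re-measure.

Request:
arm_command(
  plan=[
    {"translation": [0, 1, -1], "twist": 0, "gripper": 0.3},
    {"translation": [0, 1.5, -3], "twist": 0, "gripper": 0.5},
    {"translation": [0, 1.5, -5.5], "twist": 0, "gripper": 0.7},
    {"translation": [3, 0, -7], "twist": 0, "gripper": 1},
    {"translation": [6, -1, -8], "twist": 0, "gripper": 1},
  ],
  squeeze=45,
)

```text
clock: 4.72
eef_pos: [606.3, 59.0, 231.9]
tcp_rot: [3.131, -0.011, 0.446]
contact_force: [0.5, -0.6, 0.0]
opening: 0.804
```

```bash
python3 -c "
from h import *
goto(W(140,-30,62))"
```

```text
clock 4.72 pos [606.34  59.   231.92] rot [ 3.13 -0.01  0.45] open 0.8 F [ 0.53 -0.63  0.01]
shift cm [ 7.58 -1.66  4.16] twist -0.001
```

Request:
arm_command(
  plan=[
    {"translation": [3, -0.6, 0.5], "twist": 0, "gripper": 1},
    {"translation": [6, -1.2, 2], "twist": 0, "gripper": 1},
    {"translation": [7.6, -1.7, 4.1], "twist": 0, "gripper": 1},
    {"translation": [7.6, -1.7, 4.1], "twist": 0, "gripper": 1},
    {"translation": [7.6, -1.7, 4.1], "twist": 0, "gripper": 1},
  ],
)

```text
clock: 5.13
eef_pos: [668.9, 106.6, 191.3]
tcp_rot: [3.13, -0.01, 0.446]
contact_force: [-0.4, 0.3, 0.9]
opening: 1.002
```

```bash
cat >> fit.py <<'E'
def measure(tag,lug=None,view=True):
    f=cv2.imread(f'pics/{tag}_wrist.png'); m=pickle.load(open(f'pics/{tag}.pkl','rb'))['wrist']
    # bright steel pin inside the black face: predicted hub region
    h=proj(m,C+18*xs); x0,y0=int(max(h[0]-75,0)),int(h[1]-75); x1,y1=int(h[0]+45),int(h[1]+75)
    sub=cv2.convertScaleAbs(cv2.resize(f[max(y0,0):y1,x0:x1],None,fx=5,fy=4 if y1-y0<150 else 3.9,interpolation=cv2.INTER_CUBIC),alpha=3.5)
    cv2.imwrite(f'pics/{tag}_z.png',sub); print('zoom origin',x0,max(y0,0),'scale',sub.shape[1]/(x1-x0),sub.shape[0]/(y1-max(y0,0)))
def lugang(tag,boss,lug):
    m=pickle.load(open(f'pics/{tag}.pkl','rb'))['wrist']; o=m['pose'][:3,3]
    d=C@xs
    b=castplane(m,[boss],d+18)[0]; l=castplane(m,[lug],d+22)[0]
    q=l-b; q0=b-C; print('boss in stand y,z',q0@ys,q0[2],'lug rel',q@ys,q[2],'r',np.hypot(q@ys,q[2]),'phi',np.degrees(np.arctan2(-(q@ys),q[2])))
E
python3 -c "
from fit import *
look('g',('wrist',)); measure('g'); measure('b'); lugang('b',(113.4,191.3),(104.7,222.5))"
```

```text
clock 5.18 pos [668.86 106.18 192.28] rot [ 3.13 -0.01  0.45]
zoom origin 33 117 scale 5.0 3.9
zoom origin 37 118 scale 5.0 3.9
boss in stand y,z 1.125120455580398 -1.5021699778431525 lug rel -12.259227605274965 21.694952727354178 r 24.919061686188513 phi 29.469609825336025
```

View pics/g_z.png

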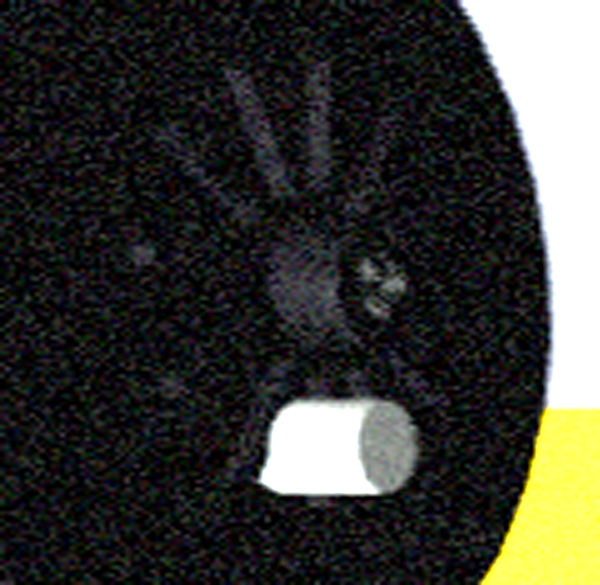

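View pics/g_wrist_b.png

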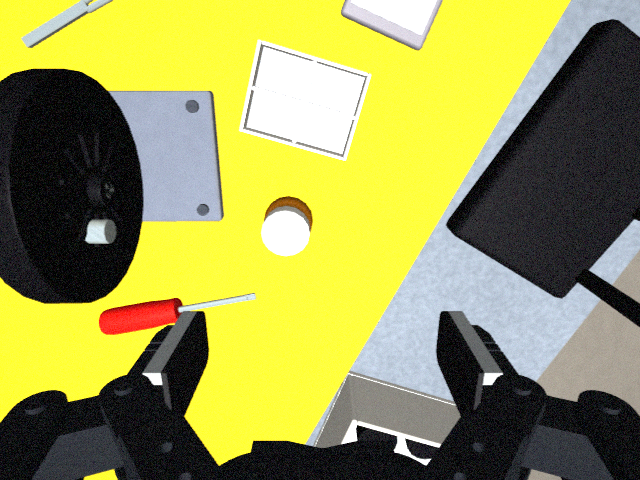

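```bash
cat >> fit.py <<'E'
def findlug(tag,verbose=True):
    f=cv2.imread(f'pics/{tag}_wrist.png'); m=pickle.load(open(f'pics/{tag}.pkl','rb'))['wrist']
    h=proj(m,C+18*xs); g=cv2.medianBlur(f,3).max(axis=2).astype(int)
    K=np.zeros(g.shape,np.uint8); yy,xx=np.mgrid[:g.shape[0],:g.shape[1]]
    near=((xx-h[0])**2+(yy-h[1])**2<58**2)&(xx<h[0]+24)
    pin=((g>24)&near).astype(np.uint8)
    n,L,S,Ce=cv2.connectedComponentsWithStats(pin)
    i=1+np.argmax(S[1:,4]); blob=(L==i)
    end=(blob&(g>=27)&(g<=58)).astype(np.uint8)
    end=cv2.morphologyEx(end,cv2.MORPH_OPEN,np.ones((3,3),np.uint8))
    n2,L2,S2,C2=cv2.connectedComponentsWithStats(end)
    j=1+np.argmax(S2[1:,4])
    if verbose: print('blob',S[i],'end',S2[j],C2[j],'hub proj',h)
    # boss: predicted place corrected by nothing
    d=C@xs; l=castplane(m,[C2[j]],d+22)[0]; b=C+18*xs
    q=l-C; print('lug vs C',q@ys,q[2],'r',np.hypot(q@ys,q[2]),'phi',np.degrees(np.arctan2(-(q@ys),q[2])))
    return C2[j]
E
python3 -c "
from fit import *
lugang('g',(109.4,190.1),(110.6,231.6)); e=findlug('g'); lugang('g',(109.4,190.1),e); e=findlug('b');lugang('b',(113.4,191.3),e)"
```

```text
boss in stand y,z 1.011054468694935 -1.6756159529412287 lug rel -20.527089467212054 14.1663210547419 r 24.940851112601425 phi 55.389352835433435
blob [ 85 219  31  25 694] end [105 219  11  24 216] [109.88 230.57] hub proj [108.28 192.49]
lug vs C -18.721246812504404 13.033508085148753 r 22.811344002937314 phi 55.15482591078633
boss in stand y,z 1.011054468694935 -1.6756159529412287 lug rel -19.732301281199337 14.709124038089982 r 24.61142100367099 phi 53.29790956147365
blob [ 75 210  37  26 791] end [ 98 210  13  25 249] [104.12 221.51] hub proj [112.44 193.79]
lug vs C -10.462112882040675 20.568949211189107 r 23.076773552839626 phi 26.959538016751495
boss in stand y,z 1.125120455580398 -1.5021699778431525 lug rel -11.587233337621074 22.07111918903226 r 24.927861494258693 phi 27.699260680824246
```

```bash
python3 -c "
from h import *
goto(W(0,38,100));goto(arc(-50,50))"
```

```text
clock 5.18 pos [668.86 106.18 192.28] rot [ 3.13 -0.01  0.45] open 1.0 F [-0.04 -0.09  0.57]
shift cm [-14.01  -6.79  -3.91] twist -0.001
clock 5.18 pos [668.86 106.18 192.28] rot [ 3.13 -0.01  0.45] open 1.0 F [-0.04 -0.09  0.57]
shift cm [-14.11  -6.92   4.78] twist -0.001
```

Request:
arm_command(
  plan=[
    {"translation": [-2, -1, -3], "twist": 0, "gripper": 1},
    {"translation": [-5, -2.6, -3.9], "twist": 0, "gripper": 1},
    {"translation": [-8.5, -4.5, -3.9], "twist": 0, "gripper": 1},
    {"translation": [-12, -6, -3.9], "twist": 0, "gripper": 1},
    {"translation": [-14, -6.8, -3.9], "twist": 0, "gripper": 1},
  ],
)

```text
clock: 5.6
eef_pos: [509.3, 106.3, 230.6]
tcp_rot: [3.13, -0.012, 0.445]
contact_force: [0.7, -0.4, 0.1]
opening: 0.999
```

```bash
python3 -c "
from h import *
goto(arc(-50,50))"
```

```text
clock 5.6 pos [509.34 106.27 230.63] rot [ 3.13 -0.01  0.45] open 1.0 F [ 0.72 -0.37  0.06]
shift cm [ 0.23 -0.09  8.85] twist -0.001
```

Request:
arm_command(
  plan=[
    {"translation": [0.2, -0.1, 2.7], "twist": 0, "gripper": 0.8},
    {"translation": [0.2, -0.1, 5.4], "twist": 0, "gripper": 0.6},
    {"translation": [0.2, -0.1, 7.5], "twist": 0, "gripper": 0.5},
    {"translation": [0.2, -0.1, 8.7], "twist": 0, "gripper": 0.4},
    {"translation": [0.2, -0.1, 8.85], "twist": 0, "gripper": 0.3},
  ],
)

```text
clock: 6.02
eef_pos: [511.3, 106.4, 141.7]
tcp_rot: [3.13, -0.011, 0.445]
contact_force: [-0.7, 0.2, 0.1]
opening: 0.304
```

Request:
arm_command(
  plan=[
    {"translation": [0, 0, 0], "twist": 0, "gripper": 0.2},
    {"translation": [0, 0, 0], "twist": 0, "gripper": 0.1},
    {"translation": [0, 0, 0], "twist": 0, "gripper": 0.1},
    {"translation": [0, 0, 0], "twist": 0, "gripper": 0.1},
    {"translation": [0, 0, 0], "twist": 0, "gripper": 0.1},
  ],
  squeeze=45,
)

```text
clock: 6.43
eef_pos: [513.4, 106.3, 143.1]
tcp_rot: [3.128, -0.016, 0.444]
contact_force: [8.6, 1.9, -13.2]
opening: 0.218
```

```bash
python3 -c "
from h import *
strokes([-40,-30,-19,-8,3],50)"
```

```text
now ang -47.9759476744086 r 49.489386055288456 x 0.3025795165199048 open 0.21793107366344205 F [  8.56   1.93 -13.15] t 6.4333 [ 0.39 -0.77  0.1 ]
-40 [-0.02  0.47 -0.51]
-30 [-0.01  1.19 -1.  ]
-19 [-0.    2.07 -1.39]
-8 [ 0.   3.  -1.6]
3 [ 0.01  3.96 -1.63]
```

Request:
arm_command(
  plan=[
    {"translation": [0, 0.47, -0.5], "twist": 0, "gripper": 0.1},
    {"translation": [0, 1.19, -1.0], "twist": 0, "gripper": 0.1},
    {"translation": [0, 2.07, -1.39], "twist": 0, "gripper": 0.1},
    {"translation": [0, 3.0, -1.6], "twist": 0, "gripper": 0.1},
    {"translation": [0, 3.96, -1.63], "twist": 0, "gripper": 0.1},
  ],
)

```text
clock: 6.85
eef_pos: [530.2, 71.2, 160.7]
tcp_rot: [3.131, -0.018, 0.443]
contact_force: [2.1, 10.5, -13.6]
opening: 0.214
```

```bash
python3 -c "
from h import *
strokes([13,23,33,43,53],50); look('i')"
```

```text
now ang 2.4503869550234447 r 50.72820440489377 x 0.3427993314597835 open 0.21427543726386086 F [  2.08  10.54 -13.56] t 6.85 [ 1.92 -0.08  0.08]
13 [-0.03  0.91  0.21]
23 [-0.04  1.73  0.48]
33 [-0.04  2.5   0.9 ]
43 [-0.05  3.18  1.45]
53 [-0.06  3.75  2.1 ]
clock 6.9 pos [530.87  69.98 160.76] rot [ 3.13 -0.02  0.44]
```

View pics/i_wrist_b.png

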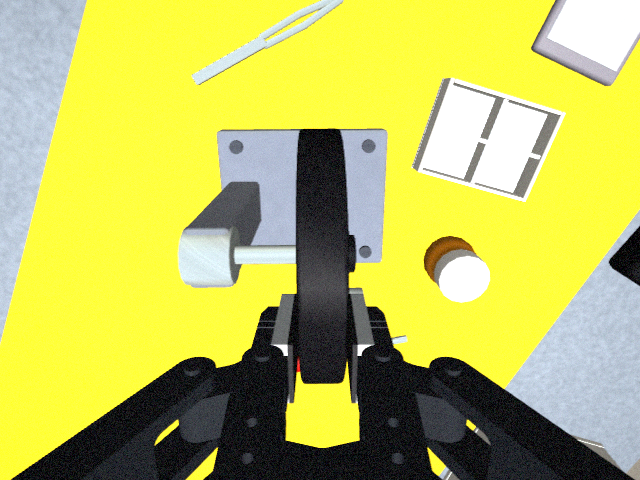

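The lug is now at (355,292), next to the finger and well down the face, so the wheel has turned with the grip, still at 0.214 opening. Continuing the arc.

Request:
arm_command(
  plan=[
    {"translation": [0, 0.85, 0.15], "twist": 0, "gripper": 0.1},
    {"translation": [0, 1.68, 0.45], "twist": 0, "gripper": 0.1},
    {"translation": [0, 2.45, 0.87], "twist": 0, "gripper": 0.1},
    {"translation": [0, 3.13, 1.42], "twist": 0, "gripper": 0.1},
    {"translation": [0, 3.65, 2.05], "twist": 0, "gripper": 0.1},
  ],
)

```text
clock: 7.32
eef_pos: [548.4, 34.5, 144.8]
tcp_rot: [3.126, -0.02, 0.444]
contact_force: [-8.7, -13.5, 23.4]
opening: 0.216
```

```bash
python3 -c "
from h import *
strokes([53],50); look('j')"
```

```text
now ang 51.08147977426166 r 55.37395895485462 x 0.8207435913464911 open 0.215689850278976 F [ -8.74 -13.49  23.45] t 7.3167 [-1.89  1.61 -0.  ]
53 [-0.09 -0.32  0.46]
clock 7.37 pos [548.73  33.66 143.83] rot [ 3.13 -0.02  0.44]
```

View pics/j_wrist_b.png

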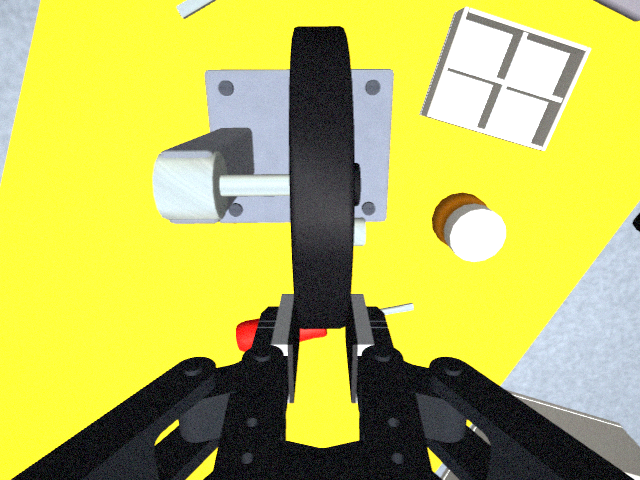

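```bash
python3 -c "
from fit import *
for t in 'ij':
  m=pickle.load(open('pics/%s.pkl'%t,'rb'))['wrist']
  print(t,'boss',proj(m,W(18,0,0)))
  for ph in range(40,181,10):
    a=np.radians(ph); print(ph,proj(m,W(16,-25*np.sin(a),25*np.cos(a))),end=' ')
  print()
"
```

```text
i boss [354.94 256.78]
40 [353.81 301.46] 50 [353.12 303.88] 60 [352.4  304.74] 70 [351.67 304.11] 80 [350.95 302.1 ] 90 [350.27 298.83] 100 [349.64 294.48] 110 [349.07 289.21] 120 [348.58 283.19] 130 [348.17 276.58] 140 [347.85 269.56] 150 [347.63 262.28] 160 [347.5 254.9] 170 [347.48 247.58] 180 [347.55 240.47] 
j boss [359.3  187.61]
40 [358.36 234.76] 50 [357.44 239.02] 60 [356.48 241.49] 70 [355.52 242.21] 80 [354.59 241.27] 90 [353.71 238.82] 100 [352.9  235.01] 110 [352.17 230.02] 120 [351.55 224.02] 130 [351.04 217.21] 140 [350.64 209.74] 150 [350.37 201.78] 160 [350.22 193.51] 170 [350.19 185.08] 180 [350.3  176.67]
```

Request:
arm_command(
  plan=[
    {"translation": [0, 0.0, 0.1], "twist": 0, "gripper": 0.1},
    {"translation": [0, 0.15, 0.5], "twist": 0, "gripper": 0.1},
    {"translation": [0, 0.3, 0.9], "twist": 0, "gripper": 0.1},
    {"translation": [0, 0.42, 1.3], "twist": 0, "gripper": 0.1},
    {"translation": [0, 0.5, 1.6], "twist": 0, "gripper": 0.1},
  ],
  squeeze=20,
)

```text
clock: 7.78
eef_pos: [553.0, 25.3, 132.1]
tcp_rot: [3.119, -0.021, 0.445]
contact_force: [-7.1, -20.1, 23.8]
opening: 0.217
```

```bash
python3 -c "
from h import *
strokes([70],52); look('k',('wrist','side'))
m=pickle.load(open('pics/k.pkl','rb'))['wrist']
print('boss',proj(m,W(18,0,0)))
for ph in range(40,181,10):
    a=np.radians(ph); print(ph,proj(m,W(16,-25*np.sin(a),25*np.cos(a)))[1],end=' ')
"
```

```text
now ang 67.46527489527995 r 57.743529724946654 x 1.0044272558201581 open 0.21729445835345462 F [ -7.09 -20.08  23.77] t 7.7833 [-2.83  1.09 -0.13]
70 [-0.11 -0.46  0.42]
clock 7.88 pos [552.91  25.25 131.95] rot [ 3.12 -0.02  0.44]
boss [362.94 170.7 ]
40 221.46486798377626 50 226.4002944045799 60 229.35387567219811 70 230.37607221222405 80 229.57997916037897 90 227.1205484442101 100 223.17703592267856 110 217.93960577229214 120 211.60013793362177 130 204.3467693376829 140 196.36147992754545 150 187.82000638824638 160 178.89343721348843 170 169.75094438885608 180 160.5631960775628
```

View pics/k_wrist_b.png

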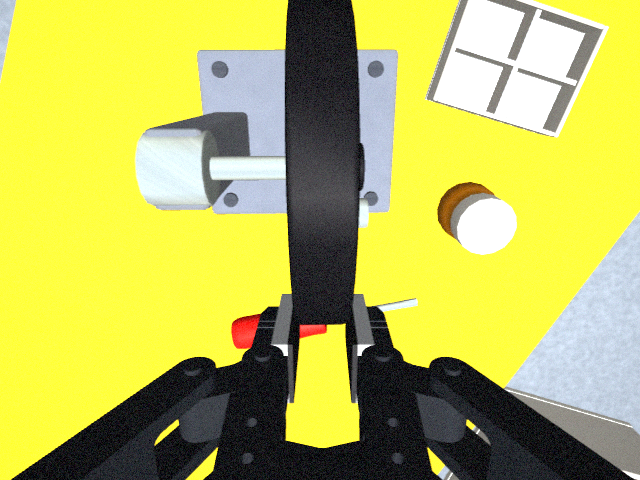

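View pics/k_side_b.png

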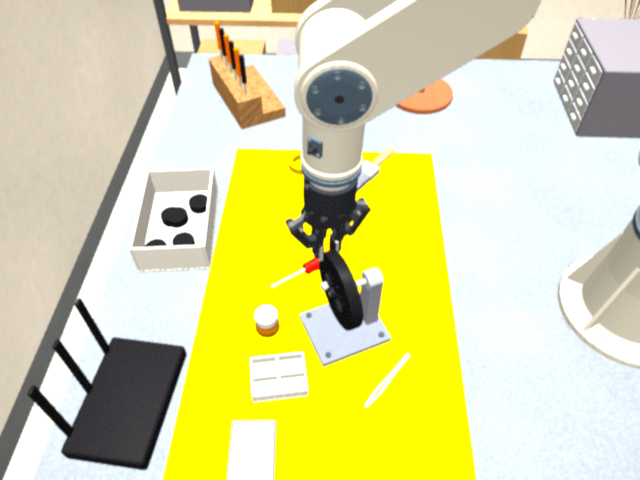

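The lug is at (363,213), which puts its angle at about 113°. The wheel has turned about 58° from its last rest. Releasing now.

Request:
arm_command(
  plan=[
    {"translation": [0, 0, 0], "twist": 0, "gripper": 0.4},
    {"translation": [0, 0, 0], "twist": 0, "gripper": 0.6},
    {"translation": [0, 0.1, -0.5], "twist": 0, "gripper": 0.8},
    {"translation": [0, 0.5, -3], "twist": 0, "gripper": 1},
    {"translation": [0, 0.5, -6.5], "twist": 0, "gripper": 1},
  ],
)

```text
clock: 8.3
eef_pos: [551.5, 21.2, 196.0]
tcp_rot: [3.121, -0.017, 0.444]
contact_force: [0.2, 0.1, 0.5]
opening: 0.906
```

```bash
python3 -c "
from h import *
goto(W(140,-30,100));goto(W(140,-30,62)); look('l',('side',))
import cv2
a=cv2.imread('pics/l_side.png')[235:370,270:420]
cv2.imwrite('pics/l_z.png',cv2.convertScaleAbs(cv2.resize(a,None,fx=4,fy=4,interpolation=cv2.INTER_CUBIC),alpha=2))
"
```

```text
clock 8.3 pos [551.45  21.18 196.04] rot [ 3.12 -0.02  0.44] open 0.91 F [0.24 0.11 0.48]
shift cm [14.26 -2.62 -3.11] twist -0.003
clock 8.3 pos [551.45  21.18 196.04] rot [ 3.12 -0.02  0.44] open 0.91 F [0.24 0.11 0.48]
shift cm [14.2  -2.69  0.69] twist -0.003
clock 8.35 pos [555.82  21.64 204.56] rot [ 3.12 -0.03  0.44]
```

View pics/l_z.png

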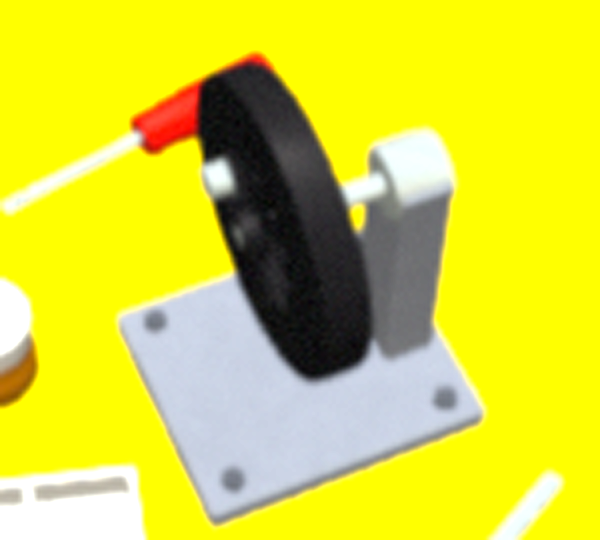

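Request:
arm_command(
  plan=[
    {"translation": [0.5, -0.5, -3], "twist": 0, "gripper": 1},
    {"translation": [4, -1.2, -3], "twist": 0, "gripper": 1},
    {"translation": [8, -2, -3], "twist": 0, "gripper": 1},
    {"translation": [12, -2.6, -1.5], "twist": 0, "gripper": 1},
    {"translation": [14, -2.7, 0.7], "twist": 0, "gripper": 1},
  ],
)

```text
clock: 8.77
eef_pos: [675.7, 109.3, 204.2]
tcp_rot: [3.115, -0.036, 0.445]
contact_force: [-0.3, -0.3, -0.2]
opening: 0.999
```

```bash
python3 -c "
from fit import *
goto(W(140,-30,62)); look('m'); findlug('m')"
```

```text
clock 8.77 pos [675.72 109.34 204.24] rot [ 3.12 -0.04  0.45] open 1.0 F [-0.3  -0.28 -0.22]
shift cm [-0.85 -0.09  1.29] twist -0.001
clock 8.82 pos [674.77 109.66 197.05] rot [ 3.12 -0.03  0.45]
blob [ 73 210  32  25 688] end [ 94 210  11  24 209] [ 98.97 221.27] hub proj [ 99.93 186.76]
lug vs C -16.35879972224637 16.05341335197474 r 22.919912927450856 phi 45.53982220712836
```

Request:
arm_command(
  plan=[
    {"translation": [-0.7, 0, 0.4], "twist": 0, "gripper": 1},
    {"translation": [-0.7, 0, 0.4], "twist": 0, "gripper": 1},
    {"translation": [-0.7, 0, 0.4], "twist": 0, "gripper": 1},
    {"translation": [-0.7, 0, 0.4], "twist": 0, "gripper": 1},
    {"translation": [-0.7, 0, 0.4], "twist": 0, "gripper": 1},
  ],
)

```text
clock: 9.23
eef_pos: [668.7, 106.2, 194.3]
tcp_rot: [3.117, -0.031, 0.445]
contact_force: [1.1, 0.2, 0.8]
opening: 1.001
```

```bash
python3 -c "
from fit import *
look('n'); findlug('n'); measure('n')"
```

```text
clock 9.28 pos [668.73 106.24 194.25] rot [ 3.12 -0.03  0.45]
blob [ 73 210  35  27 791] end [ 96 210  12  25 240] [101.41 221.91] hub proj [106.56 190.96]
lug vs C -12.374789323656499 19.294026493038842 r 22.92149360576155 phi 32.67527239285866
zoom origin 31 115 scale 5.0 3.9
```

View pics/n_z.png

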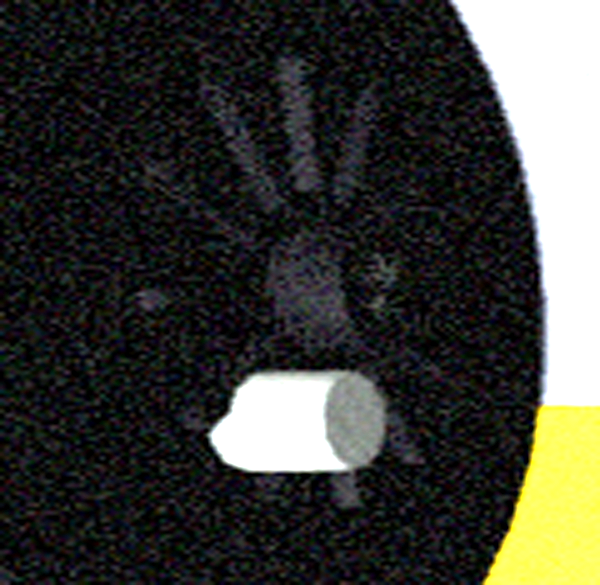

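Request:
arm_command(
  plan=[
    {"translation": [0, 0, 0], "twist": 0, "gripper": 1},
    {"translation": [0, 0, 0], "twist": 0, "gripper": 1},
    {"translation": [0, 0, 0], "twist": 0, "gripper": 1},
    {"translation": [0, 0, 0], "twist": 0, "gripper": 1},
    {"translation": [0, 0, 0], "twist": 0, "gripper": 1},
  ],
)

```text
clock: 9.7
eef_pos: [668.7, 106.2, 194.3]
tcp_rot: [3.117, -0.031, 0.445]
contact_force: [-0.5, 0.4, -0.8]
opening: 1.002
```

Request:
arm_command(
  plan=[
    {"translation": [0, 0, 0], "twist": 0, "gripper": 1},
    {"translation": [0, 0, 0], "twist": 0, "gripper": 1},
    {"translation": [0, 0, 0], "twist": 0, "gripper": 1},
    {"translation": [0, 0, 0], "twist": 0, "gripper": 1},
    {"translation": [0, 0, 0], "twist": 0, "gripper": 1},
  ],
)

```text
clock: 10.12
eef_pos: [668.7, 106.2, 194.2]
tcp_rot: [3.117, -0.031, 0.445]
contact_force: [-0.2, 0.3, 0.2]
opening: 0.995
```

```bash
python3 -c "
from fit import *
look('o'); findlug('o'); measure('o')"
```

```text
clock 10.17 pos [668.72 106.21 194.25] rot [ 3.12 -0.03  0.45]
blob [ 70 208  36  26 808] end [ 94 208  12  25 244] [ 99.42 219.68] hub proj [106.4  191.02]
lug vs C -10.635205601902403 20.601074565274615 r 23.18430226335787 phi 27.30482722367976
zoom origin 31 116 scale 5.0 3.9
```

Request:
arm_command(
  plan=[
    {"translation": [0, 0, 0], "twist": 0, "gripper": 1},
    {"translation": [0, 0, 0], "twist": 0, "gripper": 1},
    {"translation": [0, 0, 0], "twist": 0, "gripper": 1},
    {"translation": [0, 0, 0], "twist": 0, "gripper": 1},
    {"translation": [0, 0, 0], "twist": 0, "gripper": 1},
  ],
)

```text
clock: 10.58
eef_pos: [668.7, 106.2, 194.3]
tcp_rot: [3.117, -0.031, 0.445]
contact_force: [-0.1, 0.7, -1.1]
opening: 1.003
```

```bash
python3 -c "
from fit import *
look('p'); findlug('p'); measure('p')"
```

```text
clock 10.63 pos [668.71 106.2  194.24] rot [ 3.12 -0.03  0.45]
blob [ 70 208  37  26 792] end [ 94 208  12  25 239] [ 99.42 219.65] hub proj [106.4  191.01]
lug vs C -10.62579115931184 20.60270046744577 r 23.181430161070733 phi 27.28230748274393
zoom origin 31 116 scale 5.0 3.9
```

View pics/p_z.png

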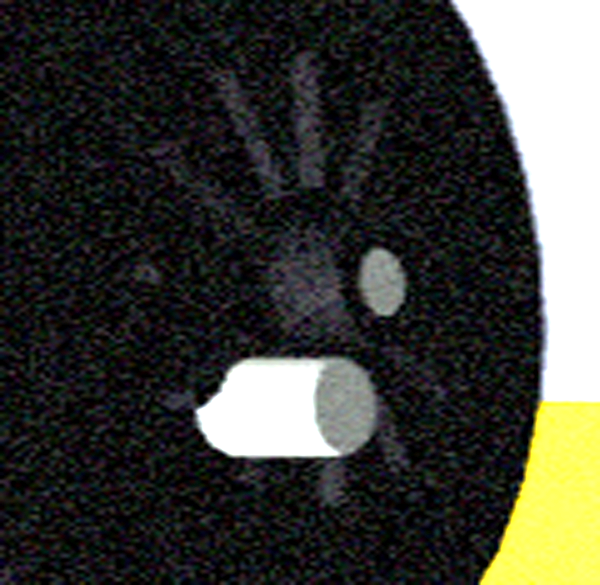

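Wheel at rest: boss end at zoom (383,282), lug end at zoom (345,405), and two looks 0.46 s apart agree at φ≈27.3°. Next I'll nudge the heavy side across the bottom, inside the dead band, and then make a full stroke to the other side.

```bash
python3 -c "
from fit import *
lugang('p',(31+383/5,116+282/3.9),(31+345/5,116+405/3.9)); e=findlug('p'); lugang('p',(31+383/5,116+282/3.9),e)
goto(W(0,9,100));goto(arc(-10,53))"
```

```text
boss in stand y,z 1.12609047377306 -1.9058248963646918 lug rel -12.033829818856557 21.986486425495258 r 25.064290244243672 phi 28.69314271951049
blob [ 70 208  37  26 792] end [ 94 208  12  25 239] [ 99.42 219.65] hub proj [106.4  191.01]
lug vs C -10.62579115931184 20.60270046744577 r 23.181430161070733 phi 27.28230748274393
boss in stand y,z 1.12609047377306 -1.9058248963646918 lug rel -11.7518816330849 22.508525363810463 r 25.391739522359178 phi 27.56942254949764
clock 10.63 pos [668.71 106.2  194.24] rot [ 3.12 -0.03  0.45] open 1.0 F [-0.   -0.32 -0.15]
shift cm [-13.93  -3.83  -4.  ] twist -0.001
clock 10.63 pos [668.71 106.2  194.24] rot [ 3.12 -0.03  0.45] open 1.0 F [-0.   -0.32 -0.15]
shift cm [-14.13  -4.01   2.67] twist -0.001
```

Request:
arm_command(
  plan=[
    {"translation": [-2, -0.5, -3], "twist": 0, "gripper": 1},
    {"translation": [-5, -1.4, -4], "twist": 0, "gripper": 1},
    {"translation": [-8.5, -2.4, -4], "twist": 0, "gripper": 1},
    {"translation": [-12, -3.4, -4], "twist": 0, "gripper": 1},
    {"translation": [-14, -3.9, -4], "twist": 0, "gripper": 0.8},
  ],
)

```text
clock: 11.05
eef_pos: [520.5, 80.9, 228.7]
tcp_rot: [3.117, -0.029, 0.446]
contact_force: [0.2, 0.2, 0.5]
opening: 0.884
```

```bash
python3 -c "
from h import *
goto(arc(-10,53))"
```

```text
clock 11.05 pos [520.55  80.95 228.73] rot [ 3.12 -0.03  0.45] open 0.88 F [0.16 0.2  0.55]
shift cm [0.22 0.   6.66] twist -0.001
```

Request:
arm_command(
  plan=[
    {"translation": [0.2, 0, 2.5], "twist": 0, "gripper": 0.7},
    {"translation": [0.2, 0, 4.8], "twist": 0, "gripper": 0.6},
    {"translation": [0.2, 0, 6.2], "twist": 0, "gripper": 0.45},
    {"translation": [0.2, 0, 6.6], "twist": 0, "gripper": 0.3},
    {"translation": [0.2, 0, 6.6], "twist": 0, "gripper": 0.25},
  ],
  squeeze=20,
)

```text
clock: 11.47
eef_pos: [525.3, 81.5, 162.3]
tcp_rot: [3.118, -0.03, 0.445]
contact_force: [0.2, 0.6, 0.8]
opening: 0.251
```

Request:
arm_command(
  plan=[
    {"translation": [0, 0, 0], "twist": 0, "gripper": 0.2},
    {"translation": [0, 0, 0], "twist": 0, "gripper": 0.1},
    {"translation": [0, 0, 0], "twist": 0, "gripper": 0.1},
    {"translation": [0, 0, 0], "twist": 0, "gripper": 0.1},
    {"translation": [0, 0, 0], "twist": 0, "gripper": 0.1},
  ],
)

```text
clock: 11.88
eef_pos: [525.7, 81.6, 162.6]
tcp_rot: [3.117, -0.031, 0.445]
contact_force: [1.5, 0.1, -2.8]
opening: 0.223
```

```bash
python3 -c "
from h import *
strokes([-20,-30,-40,-50,-55],53)"
```

```text
now ang -9.893084667154382 r 53.428653133126986 x 0.7348362152186129 open 0.22297466138056285 F [ 1.51  0.05 -2.85] t 11.8833 [ 0.11 -0.26  0.05]
-20 [-0.08 -0.9   0.26]
-30 [-0.1  -1.75  0.63]
-40 [-0.11 -2.52  1.14]
-50 [-0.14 -3.19  1.78]
-55 [-0.15 -3.48  2.14]
```

Request:
arm_command(
  plan=[
    {"translation": [0, -0.6, 0.1], "twist": 0, "gripper": 0.1},
    {"translation": [0, -1.2, 0.3], "twist": 0, "gripper": 0.1},
    {"translation": [0, -1.8, 0.6], "twist": 0, "gripper": 0.1},
    {"translation": [0, -2.3, 0.92], "twist": 0, "gripper": 0.1},
    {"translation": [0, -2.75, 1.27], "twist": 0, "gripper": 0.1},
  ],
)

```text
clock: 12.3
eef_pos: [513.6, 107.3, 150.4]
tcp_rot: [3.118, -0.031, 0.445]
contact_force: [-7.2, 1.3, 14.2]
opening: 0.223
```

```bash
cat >> fit.py <<'E'
def pred(tag,lo,hi,st=10):
    m=pickle.load(open(f'pics/{tag}.pkl','rb'))['wrist']; print('boss',proj(m,W(18,0,0)))
    for ph in range(lo,hi+1,st):
        a=np.radians(ph); print(ph,round(proj(m,W(16,-25*np.sin(a),25*np.cos(a)))[1],1),end=' ')
    print()
E
python3 -c "
from fit import *
strokes([-50,-55],53);look('q',('wrist',)); pred('q',-60,60)"
```

```text
now ang -42.94408969760381 r 55.2233123515009 x 0.9311394547655354 open 0.22324474271525085 F [-7.22  1.25 14.24] t 12.3 [-0.05  1.05  0.06]
-50 [-0.11 -0.31  0.63]
-55 [-0.12 -0.6   0.99]
clock 12.35 pos [513.22 108.02 149.82] rot [ 3.12 -0.03  0.45]
boss [353.31 331.42]
-60 308.3 -50 316.6 -40 325.6 -30 334.9 -20 344.2 -10 353.1 0 361.1 10 368.1 20 373.6 30 377.7 40 380.1 50 380.8 60 380.0
```

View pics/q_wrist_b.png

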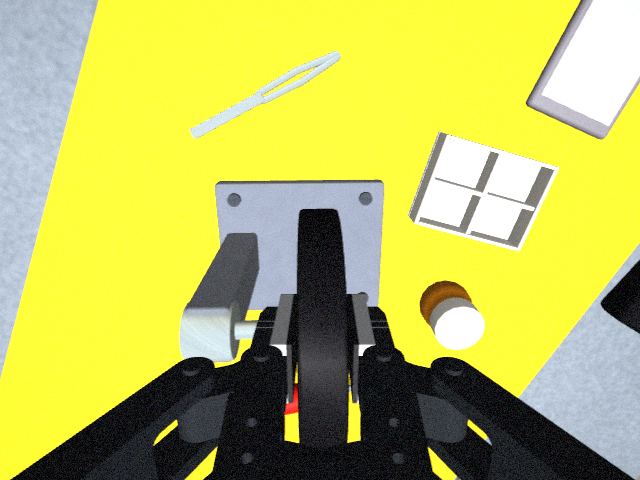

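```bash
python3 -c "
from h import *
look('r',('side',))
a=cv2.imread('pics/r_side.png')[215:350,270:420]
cv2.imwrite('pics/r_z.png',cv2.convertScaleAbs(cv2.resize(a,None,fx=4,fy=4,interpolation=cv2.INTER_CUBIC),alpha=2.5))
s=camera_model('side')
for ph in range(-60,61,20):
    a=np.radians(ph); print(ph,(proj(s,W(22,-25*np.sin(a),25*np.cos(a)))-[270,215])*4)
"
```

```text
clock 12.4 pos [513.32 107.79 150.01] rot [ 3.12 -0.03  0.45]
-60 [248.61 336.75]
-40 [243.03 315.82]
-20 [235.34 294.58]
0 [226.54 275.77]
20 [217.79 261.79]
40 [210.18 254.3 ]
60 [204.61 254.03]
```

View pics/r_z.png

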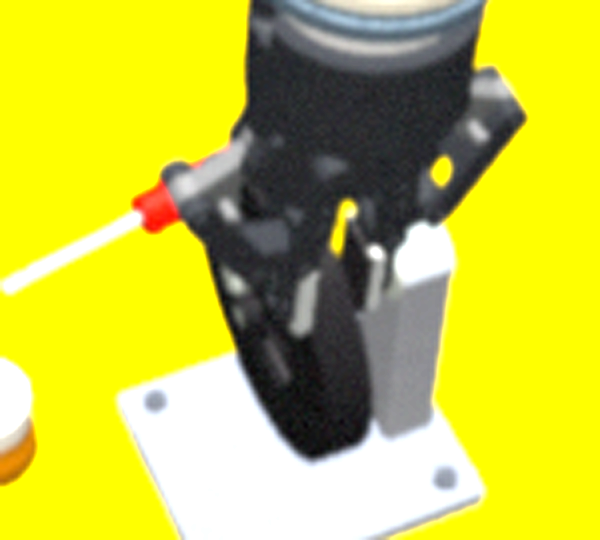

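```bash
cat >> h.py <<'E'
H=24.
def arc(a,r=52.): a=np.radians(a); return W(0,-r*np.sin(a),r*np.cos(a)-H)
def strokes(angles,r=None):
    s=sense(); p=s['eef_pos']; q=p-C; b,c=q@ys,q@zs+H; a0=np.degrees(np.arctan2(-b,c)); r0=np.hypot(b,c)
    F=s['contact_force']; A=np.radians(a0); tv=-np.cos(A)*ys-np.sin(A)*zs; rv=-np.sin(A)*ys+np.cos(A)*zs
    print('now ang',a0,'r',r0,'x',q@xs,'open',s['opening'],'Ft,Fr,Fx',F@tv,F@rv,F@xs,'t',s['clock'],s['tcp_rot'])
    R=Ro.from_euler('xyz',s['tcp_rot']).as_matrix()
    for a in angles: print(a,R.T@(arc(a,r or r0)-p)/10)
E
echo
```

Request:
arm_command(
  plan=[
    {"translation": [0, 0, 0], "twist": 0, "gripper": 0.3},
    {"translation": [0, 0, 0], "twist": 0, "gripper": 0.45},
    {"translation": [0, 0, -1], "twist": 0, "gripper": 0.6},
    {"translation": [0, 0, -4.5], "twist": 0, "gripper": 0.7},
    {"translation": [0, 0.5, -7.8], "twist": 0, "gripper": 0.7},
  ],
)

```text
clock: 12.82
eef_pos: [511.2, 104.1, 228.5]
tcp_rot: [3.12, -0.028, 0.446]
contact_force: [2.2, -0.2, -0.1]
opening: 0.698
```

```bash
python3 -c "
from fit import *
goto(W(0,-44,100));goto(arc(58,52));look('s'); pred('s',-60,60)"
```

```text
clock 12.82 pos [511.18 104.08 228.54] rot [ 3.12 -0.03  0.45] open 0.7 F [ 2.23 -0.16 -0.08]
shift cm [0.27 7.97 0.13] twist -0.001
clock 12.82 pos [511.18 104.08 228.54] rot [ 3.12 -0.03  0.45] open 0.7 F [ 2.23 -0.16 -0.08]
shift cm [0.01 7.77 9.77] twist -0.001
clock 12.87 pos [515.49 104.05 236.05] rot [ 3.12 -0.04  0.45]
boss [347.59 267.6 ]
-60 246.1 -50 251.6 -40 257.7 -30 264.1 -20 270.8 -10 277.3 0 283.5 10 289.1 20 293.9 30 297.7 40 300.5 50 302.2 60 302.8
```

View pics/s_wrist_b.png

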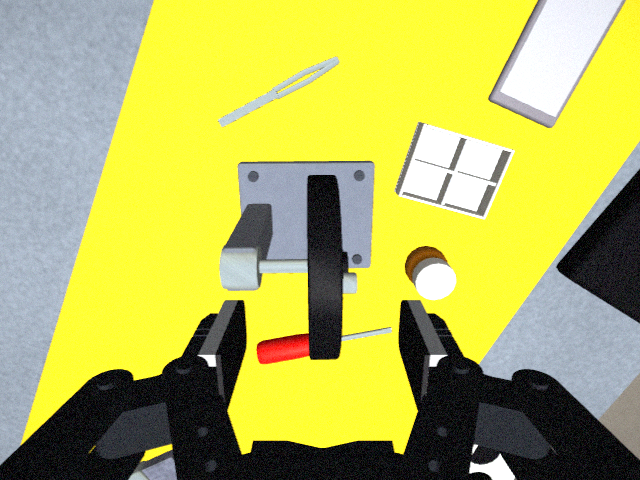

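The lug is at (350,283), matching φ≈0, and it stayed put after release. Next, regrip on the right side for the long stroke.

Request:
arm_command(
  plan=[
    {"translation": [0.1, 3, 0], "twist": 0, "gripper": 0.7},
    {"translation": [0.1, 6, 0.3], "twist": 0, "gripper": 0.7},
    {"translation": [0.1, 7.8, 3.0], "twist": 0, "gripper": 0.6},
    {"translation": [0.1, 7.8, 6.5], "twist": 0, "gripper": 0.5},
    {"translation": [0.1, 7.8, 9.3], "twist": 0, "gripper": 0.4},
  ],
)

```text
clock: 13.28
eef_pos: [554.8, 32.4, 144.6]
tcp_rot: [3.116, -0.039, 0.444]
contact_force: [-0.3, 0.0, 0.4]
opening: 0.4
```

```bash
python3 -c "
from fit import *
goto(arc(58,52))"
```

```text
clock 13.28 pos [554.83  32.39 144.57] rot [ 3.12 -0.04  0.44] open 0.4 F [-0.29  0.02  0.38]
shift cm [-0.62 -0.4   1.17] twist -0.003
```

Request:
arm_command(
  plan=[
    {"translation": [-0.6, -0.4, 0.8], "twist": 0, "gripper": 0.3},
    {"translation": [-0.6, -0.4, 1.1], "twist": 0, "gripper": 0.28},
    {"translation": [-0.6, -0.4, 1.1], "twist": 0, "gripper": 0.25},
    {"translation": [-0.6, -0.4, 1.1], "twist": 0, "gripper": 0.1},
    {"translation": [-0.6, -0.4, 1.1], "twist": 0, "gripper": 0.1},
  ],
  squeeze=20,
)

```text
clock: 13.7
eef_pos: [549.1, 34.3, 134.5]
tcp_rot: [3.116, -0.042, 0.444]
contact_force: [4.5, 4.4, -7.3]
opening: 0.235
```

Request:
arm_command(
  plan=[
    {"translation": [0, 0, 0], "twist": 0, "gripper": 0.1},
    {"translation": [0, 0, 0], "twist": 0, "gripper": 0.1},
    {"translation": [0, 0, 0], "twist": 0, "gripper": 0.1},
    {"translation": [0, 0, 0], "twist": 0, "gripper": 0.1},
    {"translation": [0, 0, 0], "twist": 0, "gripper": 0.1},
  ],
  squeeze=25,
)

```text
clock: 14.12
eef_pos: [548.8, 35.1, 135.1]
tcp_rot: [3.117, -0.042, 0.444]
contact_force: [1.3, 4.1, -7.5]
opening: 0.229
```

```bash
python3 -c "
from fit import *
strokes([48,40,32,24,16])"
```

```text
now ang 54.85569425290571 r 52.2606659384584 x 1.4520850391377693 open 0.2293609303234284 Ft,Fr,Fx 4.3480201845669 -6.862831612740025 2.9422713025845137 t 14.1167 [ 3.12 -0.04  0.44]
48 [-0.13 -0.38 -0.5 ]
40 [-0.11 -0.89 -1.02]
32 [-0.09 -1.47 -1.47]
24 [-0.08 -2.1  -1.82]
16 [-0.07 -2.78 -2.09]
```

Request:
arm_command(
  plan=[
    {"translation": [0, -0.4, -0.5], "twist": 0, "gripper": 0.1},
    {"translation": [0, -0.9, -1.0], "twist": 0, "gripper": 0.1},
    {"translation": [0, -1.5, -1.45], "twist": 0, "gripper": 0.1},
    {"translation": [0, -2.2, -1.8], "twist": 0, "gripper": 0.1},
    {"translation": [0, -2.9, -2.05], "twist": 0, "gripper": 0.1},
  ],
)

```text
clock: 14.53
eef_pos: [535.8, 61.8, 155.7]
tcp_rot: [3.116, -0.044, 0.445]
contact_force: [7.5, 0.2, -12.5]
opening: 0.225
```

```bash
python3 -c "
from fit import *
strokes([14,6,-3,-12,-21,-30])
strokes([14,6,-3,-12,-21,-30],52)"
```

```text
now ang 14.412070773822885 r 52.34317331936763 x 1.2803181898815028 open 0.22478466298614053 Ft,Fr,Fx 6.0375625474291 -11.361231495772513 6.846156210712928 t 14.5333 [ 3.12 -0.04  0.44]
14 [-0.13 -0.04 -0.02]
6 [-0.12 -0.75 -0.16]
-3 [-0.12 -1.57 -0.2 ]
-12 [-0.13 -2.39 -0.12]
-21 [-0.14 -3.18  0.1 ]
-30 [-0.16 -3.93  0.43]
now ang 14.412070773822885 r 52.34317331936763 x 1.2803181898815028 open 0.22478466298614053 Ft,Fr,Fx 6.0375625474291 -11.361231495772513 6.846156210712928 t 14.5333 [ 3.12 -0.04  0.44]
14 [-0.13 -0.04  0.02]
6 [-0.13 -0.76 -0.13]
-3 [-0.13 -1.57 -0.17]
-12 [-0.13 -2.38 -0.08]
-21 [-0.14 -3.17  0.13]
-30 [-0.16 -3.92  0.46]
```

Request:
arm_command(
  plan=[
    {"translation": [-0.1, -0.75, -0.05], "twist": 0, "gripper": 0.1},
    {"translation": [-0.1, -1.57, -0.07], "twist": 0, "gripper": 0.1},
    {"translation": [-0.1, -2.38, 0.02], "twist": 0, "gripper": 0.1},
    {"translation": [-0.1, -3.17, 0.23], "twist": 0, "gripper": 0.1},
    {"translation": [-0.1, -3.9, 0.56], "twist": 0, "gripper": 0.1},
  ],
)

```text
clock: 14.95
eef_pos: [519.3, 96.5, 151.8]
tcp_rot: [3.114, -0.046, 0.446]
contact_force: [-3.7, -2.9, 12.8]
opening: 0.225
```

```bash
python3 -c "
from fit import *
strokes([-35,-42,-49,-56,-63])
look('t'); pred('t',-140,0)"
```

```text
now ang -28.480254998059817 r 53.27758082764488 x 1.4664123936582383 open 0.22466364896218471 Ft,Fr,Fx 7.002629218495 10.730741502387998 -4.578707396480935 t 14.95 [ 3.11 -0.05  0.45]
-35 [-0.16 -0.52  0.3 ]
-42 [-0.18 -1.04  0.69]
-49 [-0.2  -1.51  1.14]
-56 [-0.23 -1.92  1.64]
-63 [-0.25 -2.27  2.19]
clock 15.0 pos [518.79  97.64 151.27] rot [ 3.11 -0.05  0.45]
boss [351.91 309.81]
-140 267.3 -130 264.6 -120 263.1 -110 263.0 -100 264.4 -90 267.3 -80 271.6 -70 277.4 -60 284.5 -50 292.6 -40 301.5 -30 310.8 -20 320.2 -10 329.2 0 337.5
```

View pics/t_wrist_b.png

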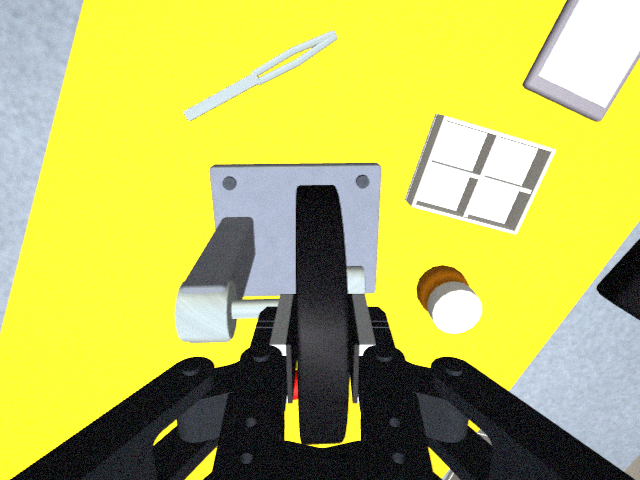

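The lug is at (355,278), so φ≈−68°, and the wheel is following the grip. Finishing the stroke.

Request:
arm_command(
  plan=[
    {"translation": [-0.1, -0.5, 0.25], "twist": 0, "gripper": 0.1},
    {"translation": [-0.1, -1.05, 0.65], "twist": 0, "gripper": 0.1},
    {"translation": [-0.1, -1.5, 1.1], "twist": 0, "gripper": 0.1},
    {"translation": [-0.1, -1.9, 1.55], "twist": 0, "gripper": 0.1},
    {"translation": [-0.1, -2.2, 2.05], "twist": 0, "gripper": 0.1},
  ],
)

```text
clock: 15.42
eef_pos: [509.2, 118.3, 132.7]
tcp_rot: [3.116, -0.047, 0.446]
contact_force: [-10.2, 6.9, 20.7]
opening: 0.224
```

```bash
python3 -c "
from fit import *
strokes([-60])
look('u'); pred('u',-180,0)"
```

```text
now ang -60.70798565535387 r 56.68182934026837 x 1.6923388705379918 open 0.22424483419632207 Ft,Fr,Fx 12.822325007515111 19.385444450834868 -6.223156933375332 t 15.4167 [ 3.12 -0.05  0.45]
-60 [-0.17  0.04 -0.07]
clock 15.47 pos [508.86 118.81 131.88] rot [ 3.12 -0.05  0.45]
boss [354.75 370.79]
-180 341.6 -170 335.5 -160 330.3 -150 326.0 -140 322.9 -130 321.1 -120 320.7 -110 321.8 -100 324.5 -90 328.8 -80 334.6 -70 341.9 -60 350.4 -50 359.8 -40 369.9 -30 380.1 -20 390.1 -10 399.5 0 407.8
```

View pics/u_wrist_b.png

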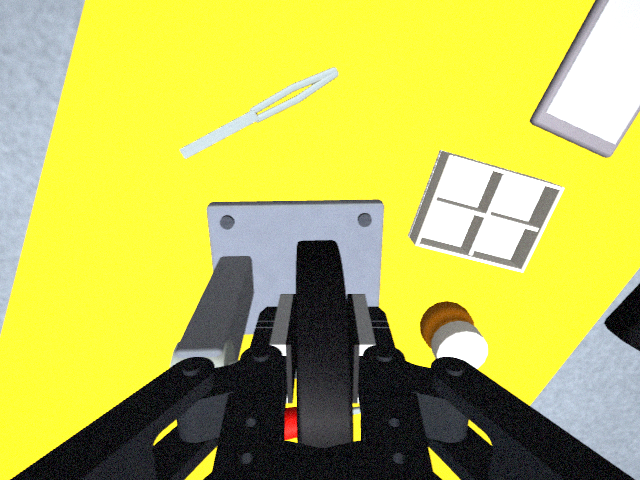

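Request:
arm_command(
  plan=[
    {"translation": [0, 0, 0], "twist": 0, "gripper": 0.4},
    {"translation": [0, 0, 0], "twist": 0, "gripper": 0.6},
    {"translation": [0, -0.1, -0.5], "twist": 0, "gripper": 0.8},
    {"translation": [0, -0.3, -4], "twist": 0, "gripper": 1},
    {"translation": [0, 0, -8], "twist": 0, "gripper": 1},
  ],
)

```text
clock: 15.88
eef_pos: [502.3, 118.7, 211.1]
tcp_rot: [3.118, -0.042, 0.446]
contact_force: [1.2, 0.0, 0.7]
opening: 0.916
```

```bash
python3 -c "
from fit import *
goto(W(140,-30,62)); look('v'); pred('v',-180,0)
a=cv2.imread('pics/v_wrist.png')[150:450,200:450]
cv2.imwrite('pics/v_z.png',cv2.convertScaleAbs(a,alpha=2.5))"
```

```text
clock 15.88 pos [502.33 118.71 211.06] rot [ 3.12 -0.04  0.45] open 0.92 F [1.17 0.01 0.72]
shift cm [14.34  8.19  2.8 ] twist -0.001
clock 15.93 pos [507.31 119.33 220.42] rot [ 3.11 -0.05  0.45]
boss [349.98 299.95]
-180 283.5 -170 278.5 -160 274.1 -150 270.3 -140 267.4 -130 265.2 -120 264.1 -110 264.0 -100 265.1 -90 267.2 -80 270.5 -70 274.8 -60 280.1 -50 286.1 -40 292.7 -30 299.6 -20 306.5 -10 313.3 0 319.5
```

View pics/v_z.png

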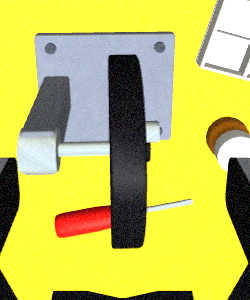

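Request:
arm_command(
  plan=[
    {"translation": [3, 1.7, -1.5], "twist": 0, "gripper": 1},
    {"translation": [6.5, 3.7, -1.5], "twist": 0, "gripper": 1},
    {"translation": [10, 5.8, -0.5], "twist": 0, "gripper": 1},
    {"translation": [13, 7.5, 1.5], "twist": 0, "gripper": 1},
    {"translation": [13.8, 8.1, 2.8], "twist": 0, "gripper": 1},
  ],
)

```text
clock: 16.35
eef_pos: [673.1, 105.0, 202.1]
tcp_rot: [3.113, -0.058, 0.445]
contact_force: [-1.6, 0.7, 0.3]
opening: 1.002
```

Request:
arm_command(
  plan=[
    {"translation": [0, 0, 0.2], "twist": 0, "gripper": 1},
    {"translation": [0, 0, 0.2], "twist": 0, "gripper": 1},
    {"translation": [0, 0, 0.2], "twist": 0, "gripper": 1},
    {"translation": [0, 0, 0.2], "twist": 0, "gripper": 1},
    {"translation": [0, 0, 0.2], "twist": 0, "gripper": 1},
  ],
)

```text
clock: 16.77
eef_pos: [672.8, 105.3, 201.6]
tcp_rot: [3.113, -0.06, 0.446]
contact_force: [0.4, 0.3, 0.2]
opening: 0.999
```

```bash
python3 -c "
from fit import *
goto(W(140,-30,62)); look('w'); findlug('w')"
```

```text
clock 16.77 pos [672.8  105.3  201.64] rot [ 3.11 -0.06  0.45] open 1.0 F [0.44 0.34 0.22]
shift cm [-0.43 -0.33  1.03] twist -0.001
clock 16.82 pos [672.9  105.3  201.54] rot [ 3.11 -0.06  0.45]
blob [ 53 165  38  28 941] end [ 78 166  13  26 265] [ 83.8  178.19] hub proj [ 99.21 184.71]
lug vs C 8.770636623162716 22.623058245122593 r 24.263693682903526 phi -21.190600680934708
```

View pics/w_wrist_b.png

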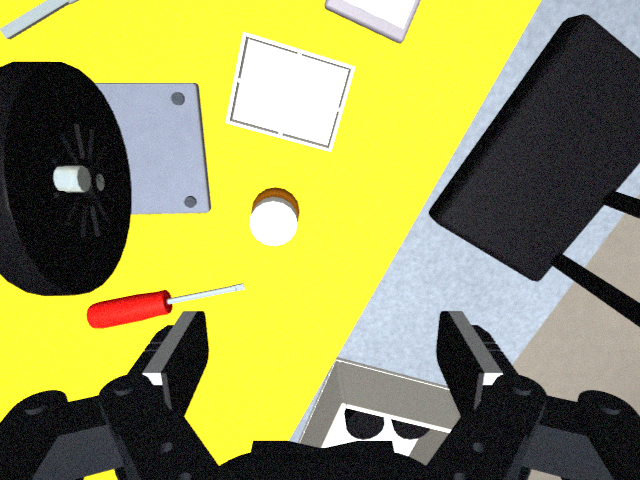

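Request:
arm_command(
  plan=[
    {"translation": [-0.4, 0, -1], "twist": 0, "gripper": 1},
    {"translation": [-0.4, 0, -1], "twist": 0, "gripper": 1},
    {"translation": [-0.4, 0, -1], "twist": 0, "gripper": 1},
    {"translation": [-0.4, 0, -1], "twist": 0, "gripper": 1},
    {"translation": [-0.4, 0, -1], "twist": 0, "gripper": 1},
  ],
)

```text
clock: 17.23
eef_pos: [668.5, 103.6, 211.4]
tcp_rot: [3.113, -0.06, 0.446]
contact_force: [-0.2, 0.5, 0.1]
opening: 0.999
```

Request:
arm_command(
  plan=[
    {"translation": [0, 0, 0], "twist": 0, "gripper": 1},
    {"translation": [0, 0, 0], "twist": 0, "gripper": 1},
    {"translation": [0, 0, 0], "twist": 0, "gripper": 1},
    {"translation": [0, 0, 0], "twist": 0, "gripper": 1},
    {"translation": [0, 0, 1.5], "twist": 0, "gripper": 1},
  ],
)

```text
clock: 17.65
eef_pos: [671.3, 103.9, 199.1]
tcp_rot: [3.111, -0.064, 0.446]
contact_force: [1.1, 0.1, 0.3]
opening: 1.002
```

```bash
python3 -c "
from fit import *
look('x'); findlug('x')
sense()
print(sense()['tcp_rot'])"
```

```text
clock 17.7 pos [669.19 103.51 194.28] rot [ 3.11 -0.06  0.45]
blob [ 53 169  39  28 959] end [ 78 169  13  27 271] [ 84.13 181.93] hub proj [ 99.38 184.69]
lug vs C 6.929796729740952 23.255892975691296 r 24.26640972233709 phi -16.593017111044162
[ 3.11 -0.06  0.45]
```

Request:
arm_command(
  plan=[
    {"translation": [0, 0, 0.5], "twist": 0, "gripper": 1},
    {"translation": [0, 0, 0.5], "twist": 0, "gripper": 1},
    {"translation": [0, 0, 0.5], "twist": 0, "gripper": 1},
    {"translation": [0, 0, 0.5], "twist": 0, "gripper": 1},
    {"translation": [0, 0, 0.5], "twist": 0, "gripper": 1},
  ],
)

```text
clock: 18.12
eef_pos: [669.8, 103.5, 189.9]
tcp_rot: [3.113, -0.059, 0.446]
contact_force: [0.1, -0.4, 0.2]
opening: 0.999
```

```bash
python3 -c "
from fit import *
look('y'); findlug('y'); measure('y')
print(sense()['tcp_rot'])"
```

```text
clock 18.17 pos [669.8  103.58 189.83] rot [ 3.11 -0.06  0.45]
blob [  46  173   41   29 1039] end [ 73 174  14  28 306] [ 79.35 187.  ] hub proj [ 95.72 189.06]
lug vs C 6.734477391351039 23.166653966333882 r 24.12565111516105 phi -16.20899062762091
zoom origin 20 114 scale 5.0 3.9
[ 3.11 -0.06  0.45]
```

View pics/y_z.png

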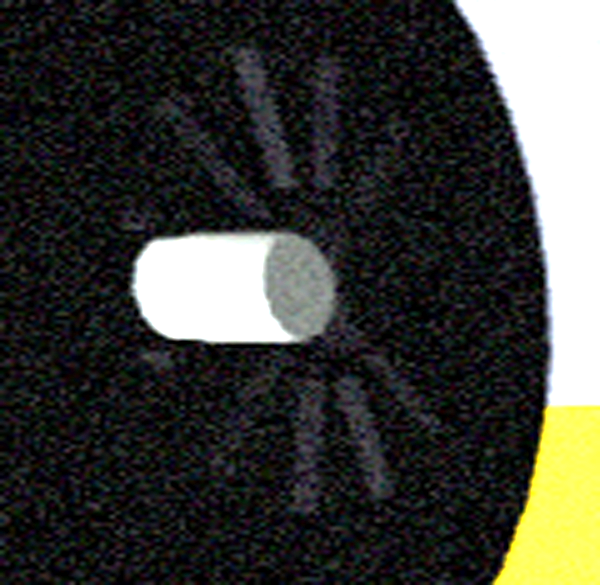

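```bash
cat >> fit.py <<'E'
def circ(tag,end=None):
    f=cv2.imread(f'pics/{tag}_wrist.png'); m=pickle.load(open(f'pics/{tag}.pkl','rb'))['wrist']
    h=proj(m,C+10*xs)
    c=outline(f,(0,40,int(h[0]+115),int(h[1]+130))); e=c[c[:,0]>h[0]-8]
    d0=C@xs
    def res(p):
        Q=castplane(m,e+[0.5,0],p[0]); return np.hypot(Q@ys-p[1],Q[:,2]-p[2])-65
    r=least_squares(res,[d0+10,C@ys,129.],loss='soft_l1'); p=r.x
    if end is None: end=findlug(tag,False)
    l=castplane(m,[end],p[0]+12)[0]; u,w=l@ys-p[1],l[2]-p[2]
    P=m['pose']; n=len(e)
    print(tag,'circle d,y,z off',p-[d0+10,C@ys,129],'rms',np.sqrt(np.mean(r.fun**2)),'| lug',u,w,'r',np.hypot(u,w),'PHI',np.degrees(np.arctan2(-u,w)),'boss at',proj(m,(p[0]+8)*xs+p[1]*ys+[0,0,p[2]]))
E
python3 -c "
from fit import *
for t in 'bpopnwxy': circ(t)
circ('y',(80.0,187.6)); circ('p',(31+345/5,116+405/3.9))"
```

```text
lug vs C -10.462112882040675 20.568949211189107 r 23.076773552839626 phi 26.959538016751495
b circle d,y,z off [-4.14  0.25 -7.26] rms 0.41132251679051385 | lug -12.889040923699184 20.591855677999362 r 24.293042135482885 PHI 32.04364596450745 boss at [111.5  190.65]
lug vs C -10.62579115931184 20.60270046744577 r 23.181430161070733 phi 27.28230748274393
p circle d,y,z off [-3.75  0.39 -6.52] rms 0.40692851273912295 | lug -13.220582273806144 20.22745016301171 r 24.164716753059608 PHI 33.16847363821318 boss at [105.07 187.73]
lug vs C -10.635205601902403 20.601074565274615 r 23.18430226335787 phi 27.30482722367976
o circle d,y,z off [-3.73  0.41 -6.48] rms 0.41329930843215956 | lug -13.23418552933822 20.230474166225065 r 24.17469237891653 PHI 33.19154007603755 boss at [105.07 187.73]
lug vs C -10.62579115931184 20.60270046744577 r 23.181430161070733 phi 27.28230748274393
p circle d,y,z off [-3.75  0.39 -6.52] rms 0.40692851273912295 | lug -13.220582273806144 20.22745016301171 r 24.164716753059608 PHI 33.16847363821318 boss at [105.07 187.73]
lug vs C -12.374789323656499 19.294026493038
[... 656 characters left out ...]
64 22.889389895228206 r 23.420948874518395 PHI -12.230267248203393 boss at [ 97.99 181.47]
lug vs C 6.734477391351039 23.166653966333882 r 24.12565111516105 phi -16.20899062762091
y circle d,y,z off [-3.58  0.46 -6.26] rms 0.3955889863273068 | lug 4.721602804177678 22.795547935961594 r 23.279401597574225 PHI -11.702101038170994 boss at [ 94.24 185.69]
y circle d,y,z off [-3.58  0.46 -6.26] rms 0.3955889863273068 | lug 4.292673710076798 22.315289060651907 r 22.724418000064052 PHI -10.88867639985855 boss at [ 94.24 185.69]
p circle d,y,z off [-3.75  0.39 -6.52] rms 0.40692851273912295 | lug -13.511873171819104 19.68811279957599 r 23.87870394766334 PHI 34.461653543927625 boss at [105.07 187.73]
```

```bash
python3 -c "
from fit import *
goto(W(0,-20,100)); goto(arc(22,52))"
```

```text
clock 18.17 pos [669.8  103.58 189.83] rot [ 3.11 -0.06  0.45] open 1.0 F [ 0.13 -0.23 -0.29]
shift cm [-13.76  -1.17  -4.78] twist -0.001
clock 18.17 pos [669.8  103.58 189.83] rot [ 3.11 -0.06  0.45] open 1.0 F [ 0.13 -0.23 -0.29]
shift cm [-14.21  -1.44   2.78] twist -0.001
```

Request:
arm_command(
  plan=[
    {"translation": [-2, -0.2, -3], "twist": 0, "gripper": 1},
    {"translation": [-5, -0.5, -4.8], "twist": 0, "gripper": 1},
    {"translation": [-9, -0.8, -4.8], "twist": 0, "gripper": 1},
    {"translation": [-12.5, -1.1, -4.8], "twist": 0, "gripper": 1},
    {"translation": [-13.6, -1.2, -4.8], "twist": 0, "gripper": 0.8},
  ],
)

```text
clock: 18.58
eef_pos: [534.6, 54.6, 229.3]
tcp_rot: [3.113, -0.057, 0.445]
contact_force: [0.7, 0.8, -1.4]
opening: 0.882
```

```bash
python3 -c "
from fit import *
goto(arc(22,52)+1.4*xs)"
```

```text
clock 18.58 pos [534.63  54.64 229.34] rot [ 3.11 -0.06  0.45] open 0.88 F [ 0.72  0.77 -1.37]
shift cm [-0.01 -0.17  7.62] twist -0.002
```

Request:
arm_command(
  plan=[
    {"translation": [0, -0.2, 2.8], "twist": 0, "gripper": 0.7},
    {"translation": [0, -0.2, 5.6], "twist": 0, "gripper": 0.6},
    {"translation": [0, -0.2, 7.2], "twist": 0, "gripper": 0.45},
    {"translation": [0, -0.2, 7.6], "twist": 0, "gripper": 0.3},
    {"translation": [0, -0.2, 7.6], "twist": 0, "gripper": 0.25},
  ],
  squeeze=25,
)

```text
clock: 19.0
eef_pos: [538.7, 56.5, 152.7]
tcp_rot: [3.114, -0.056, 0.445]
contact_force: [-0.5, -0.6, 0.0]
opening: 0.245
```

Request:
arm_command(
  plan=[
    {"translation": [0, 0, 0], "twist": 0, "gripper": 0.2},
    {"translation": [0, 0, 0], "twist": 0, "gripper": 0.1},
    {"translation": [0, 0, 0], "twist": 0, "gripper": 0.1},
    {"translation": [0, 0, 0], "twist": 0, "gripper": 0.1},
    {"translation": [0, 0, 0], "twist": 0, "gripper": 0.1},
  ],
)

```text
clock: 19.42
eef_pos: [538.9, 56.6, 153.2]
tcp_rot: [3.114, -0.057, 0.445]
contact_force: [0.1, 0.8, -4.2]
opening: 0.225
```

```bash
python3 -c "
from fit import *
strokes([27,32,37,42,47,50]); look('A'); pred('A',-40,40)"
```

```text
now ang 21.56582570084102 r 51.80125685534975 x 1.8044553812400397 open 0.22513206814226128 Ft,Fr,Fx 0.8652092653397788 -4.142701544394775 0.4575362703416093 t 19.4167 [ 3.11 -0.06  0.45]
27 [-0.19  0.44  0.2 ]
32 [-0.2   0.83  0.44]
37 [-0.22  1.19  0.7 ]
42 [-0.23  1.53  1.  ]
47 [-0.25  1.85  1.32]
50 [-0.26  2.02  1.53]
clock 19.47 pos [538.9   56.59 153.17] rot [ 3.11 -0.06  0.45]
boss [352.51 230.45]
-40 210.9 -30 220.4 -20 230.3 -10 240.3 0 249.8 10 258.5 20 266.0 30 272.2 40 276.7
```

View pics/A_wrist_b.png

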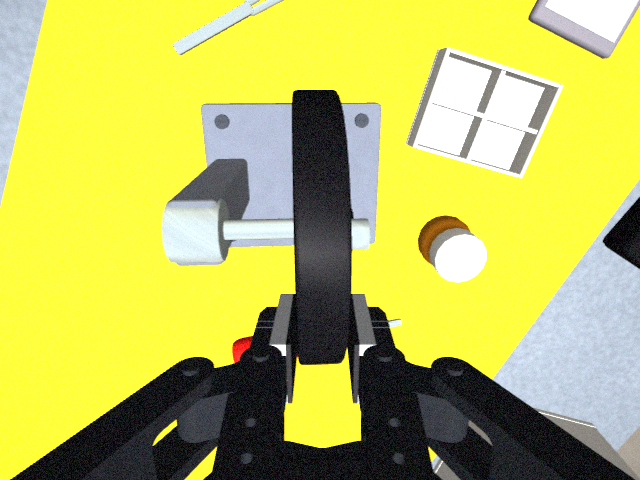

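The lug is visible at (360,234), which gives φ≈−16°, agreeing with the look-pose value. Turning about +22°.

Request:
arm_command(
  plan=[
    {"translation": [0, 0.44, 0.18], "twist": 0, "gripper": 0.1},
    {"translation": [0, 0.83, 0.4], "twist": 0, "gripper": 0.1},
    {"translation": [0, 1.19, 0.65], "twist": 0, "gripper": 0.1},
    {"translation": [0, 1.5, 0.9], "twist": 0, "gripper": 0.1},
    {"translation": [0, 1.7, 1.1], "twist": 0, "gripper": 0.1},
  ],
)

```text
clock: 19.88
eef_pos: [547.3, 39.6, 143.7]
tcp_rot: [3.112, -0.057, 0.445]
contact_force: [-7.1, -6.4, 13.1]
opening: 0.229
```

```bash
cat >> fit.py <<'E'
def edge(tag):
    f=cv2.imread(f'pics/{tag}_wrist.png'); m=pickle.load(open(f'pics/{tag}.pkl','rb'))['wrist']
    b=proj(m,W(18,0,0)); g=cv2.medianBlur(f,3); mx=g.max(2).astype(int); mn=g.min(2).astype(int)
    x0=int(b[0])-1; K=np.zeros(mx.shape,np.uint8)
    K[int(b[1])-40:int(b[1])+60, x0:x0+22]=((mx>60)&(mx-mn<25))[int(b[1])-40:int(b[1])+60, x0:x0+22]
    # pin brighter than the grey plate
    n,L,S,Ce=cv2.connectedComponentsWithStats(K)
    print('thresholded comps',[ (S[i].tolist(),Ce[i].round(1).tolist()) for i in range(1,n) if S[i,4]>25])
    cv2.imwrite(f'pics/{tag}_e.png',cv2.convertScaleAbs(cv2.resize(f[int(b[1])-50:int(b[1])+70,x0-40:x0+60],None,fx=5,fy=5,interpolation=cv2.INTER_CUBIC),alpha=2)); print('zoom origin',x0-40,int(b[1])-50)
E
python3 -c "
from fit import *
strokes([47]); look('B'); pred('B',-20,40,5); edge('B'); edge('A')"
```

```text
now ang 44.53545768915744 r 54.248395403916604 x 2.0413613366873666 open 0.22948046640230657 Ft,Fr,Fx -7.250631168413923 11.285377553850498 -9.193041396240293 t 19.8833 [ 3.11 -0.06  0.45]
47 [-0.21  0.16  0.16]
clock 19.93 pos [547.39  39.25 143.43] rot [ 3.11 -0.06  0.45]
boss [355.68 198.56]
-20 193.5 -15 199.1 -10 204.5 -5 209.9 0 215.2 5 220.3 10 225.1 15 229.7 20 233.9 25 237.7 30 241.2 35 244.2 40 246.8 
thresholded comps [([355, 158, 21, 76, 1465], [365.5, 194.8])]
zoom origin 314 148
thresholded comps [([351, 190, 22, 60, 1250], [361.6, 218.7])]
zoom origin 311 180
```

View pics/B_e.png

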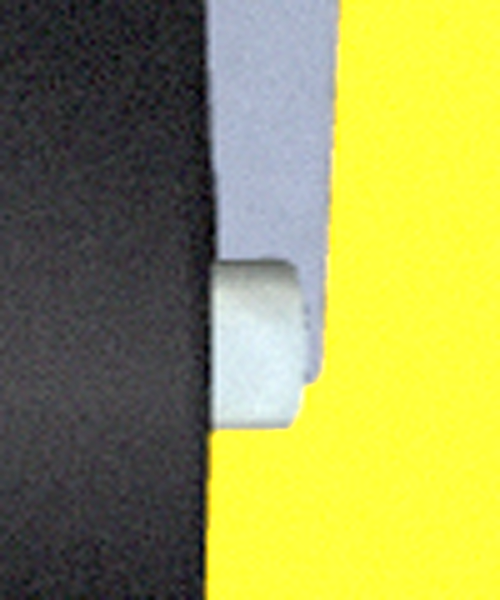

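View pics/A_e.png

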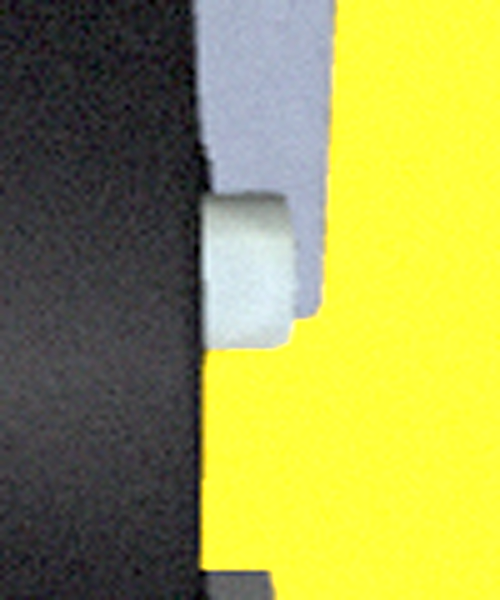

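Edge-on view B has the pin spanning rows 200–234, so φ≈+1.8°, up from −16.5° in A. The target is ≈5.5°, so I'll add a bit more.

Request:
arm_command(
  plan=[
    {"translation": [0, 0.12, 0.1], "twist": 0, "gripper": 0.1},
    {"translation": [0, 0.25, 0.22], "twist": 0, "gripper": 0.1},
    {"translation": [0, 0.4, 0.38], "twist": 0, "gripper": 0.1},
    {"translation": [0, 0.45, 0.42], "twist": 0, "gripper": 0.1},
    {"translation": [0, 0.45, 0.42], "twist": 0, "gripper": 0.1},
  ],
)

```text
clock: 20.35
eef_pos: [549.8, 34.3, 139.8]
tcp_rot: [3.111, -0.056, 0.445]
contact_force: [-4.2, -2.8, 5.5]
opening: 0.226
```

```bash
python3 -c "
from fit import *
strokes([47]); look('D'); pred('D',-20,40,5); edge('D')"
```

```text
now ang 51.631717824971325 r 56.00921339289788 x 1.9886940590410689 open 0.2257315428232945 Ft,Fr,Fx -3.874027410834259 4.037436215079263 -4.9670927443457975 t 20.35 [ 3.11 -0.06  0.45]
47 [-0.18 -0.28 -0.36]
clock 20.4 pos [549.72  34.29 139.76] rot [ 3.11 -0.06  0.45]
boss [357.34 188.18]
-20 181.4 -15 187.1 -10 192.8 -5 198.4 0 203.9 5 209.3 10 214.3 15 219.1 20 223.6 25 227.6 30 231.3 35 234.5 40 237.3 
thresholded comps [([358, 148, 20, 81, 1527], [367.7, 187.0])]
zoom origin 316 138
```

View pics/D_e.png

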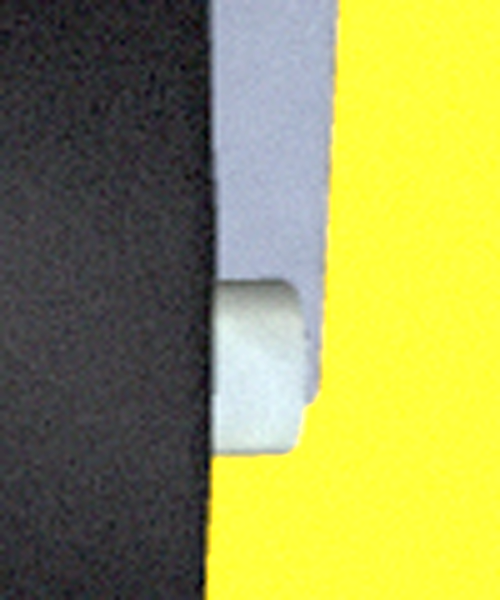

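Pin rows 194–229 give φ≈+7.2°, about 1.8° past target. I'll release inside the dead band and measure properly from the look pose.

Request:
arm_command(
  plan=[
    {"translation": [0, 0, 0], "twist": 0, "gripper": 0.3},
    {"translation": [0, 0, 0], "twist": 0, "gripper": 0.5},
    {"translation": [0, 0.2, -1], "twist": 0, "gripper": 0.8},
    {"translation": [0, 0.2, -4.5], "twist": 0, "gripper": 1},
    {"translation": [0.3, 0, -7], "twist": 0, "gripper": 1},
  ],
)

```text
clock: 20.82
eef_pos: [548.0, 35.3, 211.6]
tcp_rot: [3.11, -0.056, 0.445]
contact_force: [0.9, -0.3, 0.4]
opening: 0.852
```

```bash
python3 -c "
from fit import *
goto(W(142,-30,62))"
```

```text
clock 20.82 pos [548.04  35.34 211.64] rot [ 3.11 -0.06  0.45] open 0.85 F [ 0.91 -0.27  0.35]
shift cm [13.97 -1.33  2.81] twist -0.002
```

Request:
arm_command(
  plan=[
    {"translation": [3.5, -0.4, -1.5], "twist": 0, "gripper": 1},
    {"translation": [7.5, -0.8, -1], "twist": 0, "gripper": 1},
    {"translation": [11.5, -1.2, 0.8], "twist": 0, "gripper": 1},
    {"translation": [14, -1.3, 2.6], "twist": 0, "gripper": 1},
    {"translation": [14, -1.3, 2.7], "twist": 0, "gripper": 1},
  ],
)

```text
clock: 21.23
eef_pos: [673.6, 109.4, 189.6]
tcp_rot: [3.111, -0.057, 0.447]
contact_force: [-1.8, -0.5, -0.9]
opening: 1.001
```

Request:
arm_command(
  plan=[
    {"translation": [0, 0, 0], "twist": 0, "gripper": 1},
    {"translation": [0, 0, 0], "twist": 0, "gripper": 1},
    {"translation": [0, 0, 0], "twist": 0, "gripper": 1},
    {"translation": [0, 0, 0], "twist": 0, "gripper": 1},
    {"translation": [0, 0, 0], "twist": 0, "gripper": 1},
  ],
)

```text
clock: 21.65
eef_pos: [673.5, 108.9, 190.8]
tcp_rot: [3.11, -0.058, 0.446]
contact_force: [-0.0, 0.4, 0.9]
opening: 1.003
```

```bash
python3 -c "
from fit import *
goto(W(142,-30,62)); look('E'); findlug('E'); circ('E'); measure('E')"
```

```text
clock 21.65 pos [673.49 108.87 190.84] rot [ 3.11 -0.06  0.45] open 1.0 F [-0.04  0.37  0.92]
shift cm [-0.38 -0.01 -0.04] twist -0.001
clock 21.7 pos [673.51 108.92 190.68] rot [ 3.11 -0.06  0.45]
blob [ 42 199  40  28 976] end [ 68 199  14  26 292] [ 74.57 211.66] hub proj [ 87.58 194.01]
lug vs C -3.136321223429118 23.204109242902547 r 23.415106161900855 phi 7.697581323629262
lug vs C -3.136321223429118 23.204109242902547 r 23.415106161900855 phi 7.697581323629262
E circle d,y,z off [-3.82  0.27 -6.69] rms 0.3908415094426947 | lug -5.432547102476747 23.153730031877046 r 23.7825100107132 PHI 13.204430073721406 boss at [ 86.33 190.66]
zoom origin 12 119 scale 5.0 3.9
```

View pics/E_z.png

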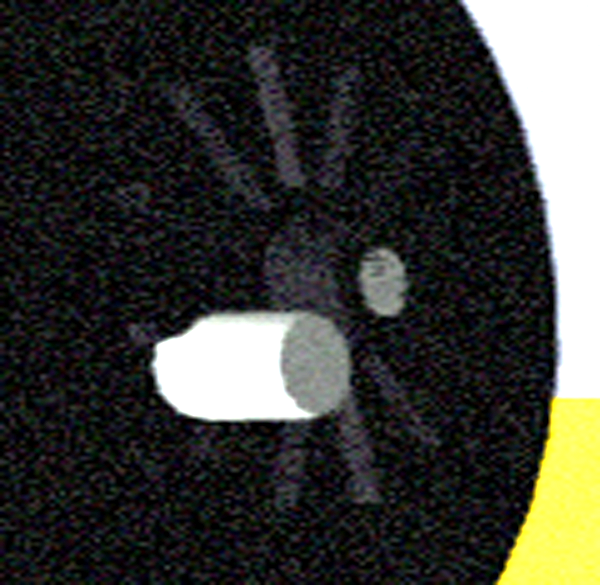

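Look-pose reading is φ_C=7.7° against a target of 5.5°, and the circle method gives 13.2° against 10.75°. Both say about 2.3° over. I'll regrip higher up and correct.

```bash
python3 -c "
from fit import *
goto(W(1.5,-28,100)); goto(arc(33,52)+1.5*xs)"
```

```text
clock 21.7 pos [673.51 108.92 190.68] rot [ 3.11 -0.06  0.45] open 1.0 F [-0.64  0.42  0.22]
shift cm [-14.19  -0.05  -4.66] twist -0.001
clock 21.7 pos [673.51 108.92 190.68] rot [ 3.11 -0.06  0.45] open 1.0 F [-0.64  0.42  0.22]
shift cm [-14.65  -0.27   3.36] twist -0.001
```

Request:
arm_command(
  plan=[
    {"translation": [-2, 0, -3], "twist": 0, "gripper": 1},
    {"translation": [-5, 0, -4.7], "twist": 0, "gripper": 1},
    {"translation": [-9, 0, -4.7], "twist": 0, "gripper": 1},
    {"translation": [-13, 0, -4.7], "twist": 0, "gripper": 1},
    {"translation": [-14.2, 0, -4.7], "twist": 0, "gripper": 0.8},
  ],
)

```text
clock: 22.12
eef_pos: [537.4, 46.1, 229.4]
tcp_rot: [3.11, -0.055, 0.446]
contact_force: [0.5, -0.2, -1.1]
opening: 0.886
```

```bash
python3 -c "
from fit import *
goto(arc(33,52)+1.5*xs)"
```

```text
clock 22.12 pos [537.43  46.06 229.38] rot [ 3.11 -0.06  0.45] open 0.89 F [ 0.54 -0.24 -1.06]
shift cm [ 0.11 -0.21  8.09] twist -0.001
```

Request:
arm_command(
  plan=[
    {"translation": [0.1, -0.2, 2.8], "twist": 0, "gripper": 0.7},
    {"translation": [0.1, -0.2, 5.6], "twist": 0, "gripper": 0.6},
    {"translation": [0.1, -0.2, 7.5], "twist": 0, "gripper": 0.45},
    {"translation": [0.1, -0.2, 8.1], "twist": 0, "gripper": 0.35},
    {"translation": [0.1, -0.2, 8.1], "twist": 0, "gripper": 0.3},
  ],
  squeeze=25,
)

```text
clock: 22.53
eef_pos: [541.8, 47.8, 147.5]
tcp_rot: [3.111, -0.053, 0.445]
contact_force: [0.4, 0.1, 0.8]
opening: 0.301
```

Request:
arm_command(
  plan=[
    {"translation": [0, 0, 0], "twist": 0, "gripper": 0.25},
    {"translation": [0, 0, 0], "twist": 0, "gripper": 0.2},
    {"translation": [0, 0, 0], "twist": 0, "gripper": 0.1},
    {"translation": [0, 0, 0], "twist": 0, "gripper": 0.1},
    {"translation": [0, 0, 0], "twist": 0, "gripper": 0.1},
  ],
)

```text
clock: 22.95
eef_pos: [542.9, 48.0, 148.6]
tcp_rot: [3.11, -0.055, 0.445]
contact_force: [3.1, 2.2, 0.4]
opening: 0.23
```

```bash
cat >> fit.py <<'E'
def edge2(tag,show=True):
    """pin rows: scan the columns just outside the face; saturation separates yellow, brightness the plate"""
    f=cv2.imread(f'pics/{tag}_wrist.png'); m=pickle.load(open(f'pics/{tag}.pkl','rb'))['wrist']
    b=proj(m,W(18,0,0)); x0=int(b[0])+4
    s=cv2.GaussianBlur(f,(3,3),0)[:,x0:x0+8].astype(float).mean(axis=1)  # b,g,r per row
    r0,r1=int(b[1])-45,int(b[1])+70
    for r in range(r0,r1,3): print(r,s[r].round(0).astype(int).tolist(),end=' ')
    print()
E
python3 -c "
from fit import *
strokes([31,29,27]); look('F'); pred('F',-5,20,5); edge('F')"
```

```text
now ang 33.21907015742075 r 52.08540106055538 x 1.767257586349749 open 0.23024918428771393 Ft,Fr,Fx -0.7159901979927414 -0.019713931450412385 3.7307566925038254 t 22.95 [ 3.11 -0.06  0.45]
31 [-0.17 -0.17 -0.12]
29 [-0.17 -0.32 -0.22]
27 [-0.16 -0.48 -0.31]
clock 23.0 pos [542.93  47.99 148.52] rot [ 3.11 -0.06  0.45]
boss [354.44 215.03]
-5 228.3 0 233.3 5 238.0 10 242.5 15 246.7 20 250.6 
thresholded comps [([353, 175, 22, 80, 1475], [364.1, 212.4])]
zoom origin 313 165
```

View pics/F_e.png

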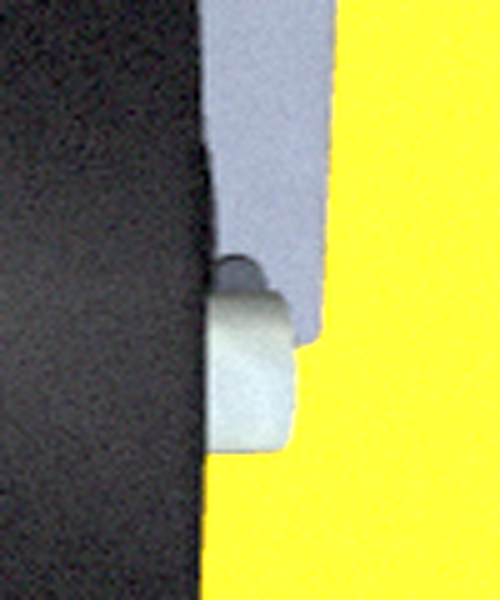

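Request:
arm_command(
  plan=[
    {"translation": [0, -0.1, -0.06], "twist": 0, "gripper": 0.1},
    {"translation": [0, -0.2, -0.13], "twist": 0, "gripper": 0.1},
    {"translation": [0, -0.3, -0.19], "twist": 0, "gripper": 0.1},
    {"translation": [0, -0.3, -0.19], "twist": 0, "gripper": 0.1},
    {"translation": [0, -0.3, -0.19], "twist": 0, "gripper": 0.1},
  ],
)

```text
clock: 23.42
eef_pos: [541.6, 50.8, 150.1]
tcp_rot: [3.11, -0.056, 0.446]
contact_force: [4.5, 2.8, -5.8]
opening: 0.23
```

```bash
python3 -c "
from fit import *
strokes([31,29,27]); look('G'); pred('G',-5,20,5); edge('G')"
```

```text
now ang 29.472928425428307 r 51.80182229570046 x 1.760587608353121 open 0.23023732011339404 Ft,Fr,Fx 2.3647645445831187 -5.379053743015171 5.318012200845295 t 23.4167 [ 3.11 -0.06  0.45]
31 [-0.18  0.12  0.06]
29 [-0.17 -0.04 -0.03]
27 [-0.17 -0.19 -0.12]
clock 23.47 pos [541.59  50.75 150.09] rot [ 3.11 -0.06  0.45]
boss [353.91 220.04]
-5 233.8 0 238.7 5 243.4 10 247.8 15 251.9 20 255.7 
thresholded comps [([352, 180, 22, 78, 1433], [363.1, 216.7])]
zoom origin 312 170
```

View pics/G_e.png

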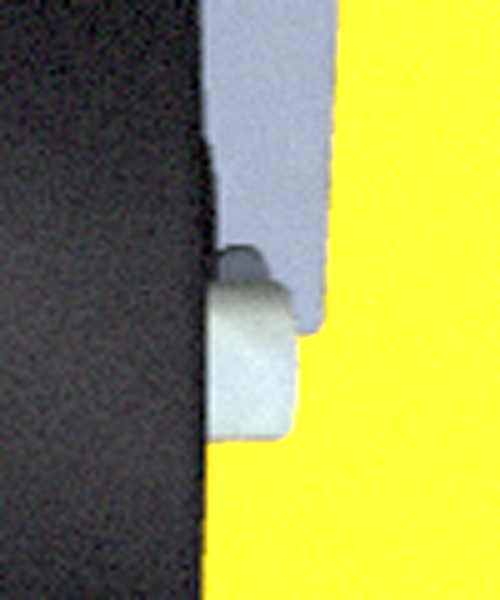

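The edge view has pin rows 226–258, so φ≈3.6° against a target of about 5. A small nudge back.

Request:
arm_command(
  plan=[
    {"translation": [0, 0.08, 0.05], "twist": 0, "gripper": 0.1},
    {"translation": [0, 0.16, 0.09], "twist": 0, "gripper": 0.1},
    {"translation": [0, 0.2, 0.11], "twist": 0, "gripper": 0.1},
    {"translation": [0, 0.2, 0.11], "twist": 0, "gripper": 0.1},
    {"translation": [0, 0.2, 0.11], "twist": 0, "gripper": 0.1},
  ],
)

```text
clock: 23.88
eef_pos: [542.4, 49.2, 149.2]
tcp_rot: [3.111, -0.056, 0.445]
contact_force: [0.5, 4.9, 1.7]
opening: 0.231
```

```bash
python3 -c "
from fit import *
strokes([31,29,27]); look('H',('wrist','side')); pred('H',-5,20,5); edge('H')"
```

```text
now ang 31.67258786683476 r 51.950297459182224 x 1.8046215030739614 open 0.2306013268965923 Ft,Fr,Fx -4.479707978729914 -0.7735599061576292 2.5544209980514663 t 23.8833 [ 3.11 -0.06  0.45]
31 [-0.18 -0.05 -0.04]
29 [-0.17 -0.2  -0.14]
27 [-0.17 -0.36 -0.23]
clock 23.98 pos [542.42  49.15 149.18] rot [ 3.11 -0.06  0.45]
boss [354.1  217.11]
-5 230.6 0 235.5 5 240.2 10 244.7 15 248.8 20 252.7 
thresholded comps [([353, 177, 22, 80, 1468], [363.9, 213.7])]
zoom origin 313 167
```

View pics/H_e.png

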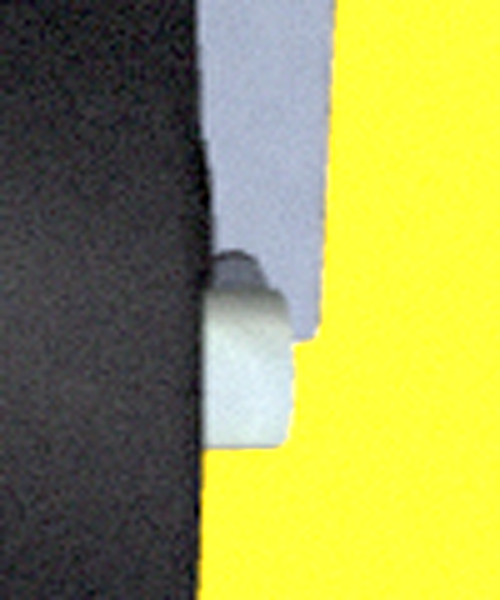

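View pics/H_wrist_b.png

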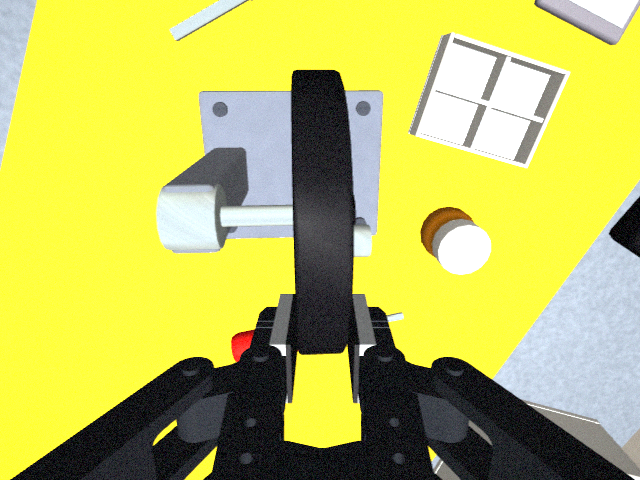

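View pics/H_side_b.png

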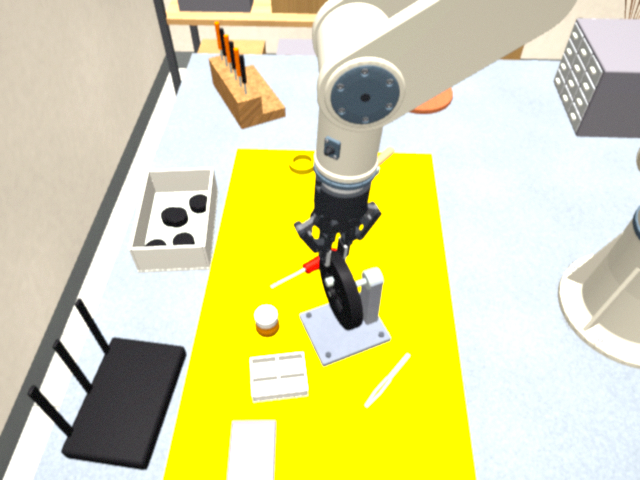

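Pin rows 225–257 give φ≈5.5°, which is on target. Both fingers still pinch the rim at about 32° from the top, and the bystanders are where they were. Handing in.

```bash
python3 -c "
from rig import job,sense
s=sense(); print(s['clock'],s['opening'],s['contact_force'],abs(s['qvel']).max())
print(job.sign_off())"
```

```text
23.9833 0.2286288154543411 [1.13805511 3.76157557 2.1716503 ] 0.00231810959273425
the job is handed in; nothing more can be done
None
```

I found the heavy side from both directions and handed the job in at 24.0 s. The wheel is held still in the fingers with its heavy side within about 1–2° of straight down by my measurements.

**Rests and midpoint:** I raised the heavy side well up on each side, to lug angles of about +113° and −95°, and let the wheel sink. It came to rest with the lug at +27.3° and −16.4°. The midpoint is about +5.5°, with the wheel stopping about 22° short each way, inside the stated 20–28°.

**Final hold:** I turned the lug toward the midpoint, let go inside the dead band and checked it from the open side. It read 2.2–2.4° past the target by two methods. I regripped the rim about 32° from the top and corrected that. The last wrist view, with the wheel gripped, gives the lug at about 5.5°. The grip was steady, the contact force was about 4–5 N, and the arm was still.

**Problems and disagreements:**
- The first grip was too shallow and slid off the rim, so I repeated that stroke deeper.
- The pads slip partway as the wheel turns, so I judged its angle from pictures, not from arm travel.
- The measuring methods differ by up to about 5° in absolute angle. They agreed to within about 1° on how far the wheel was from the midpoint.
- The tool picked up about 3° of tilt that the move commands could not remove.
- In the last pictures the bystanders looked unmoved; I did not measure their positions.

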